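# Roll the rolling board's edge strip home

## Task

Take the hand roller from its stand and roll it firmly along the whole edge strip of the wooden board, pressing with about 15 N and never more than 30 N, until all nine keys of the strip sit fully home, then put the roller back upright in its stand. Let only the roller touch the board and its strip, and leave everything else on the bench where it is.

Things in the scene. Friction and masses are not known exactly. Their poses are not given: they have to be found in the camera images.
- roller_handle (a point): Hand roller, gripped here: upright dark wooden handle with flat faces, 30 (x) by 24 (y) by 56 mm tall; this point is its centre. z up along the handle, x along the wheel's axle, y the way it rolls (half turn the same). Directly below: a square steel guard plate 62 x 62 x 6 mm, its top 28 mm under this point. Mass about 0.36 kg. Best gripped across y, fingertips just above the plate.
- roller_foot (a point): Lowest point of the roller's wheel, 80 mm below the handle's centre. The pale wooden wheel, 40 mm in diameter, 28 mm wide, turns freely in a steel fork 40 mm wide (along x) under the guard plate; the plate's underside is 46 mm above this point.
- stand: Roller stand, fixed to the bench: square open wooden well, 62 x 62 mm outside, 50 x 50 inside, 56 high, on a 100 x 85 x 6 mm foot. Origin at the centre of its underside, z up. The roller hangs upright in it, guard plate flat on the rim, its axes within 3 degrees of the stand's; fork and wheel (40 x 40 mm) have 5 mm to spare all round. Handle centre when home: 90 mm above this origin.
- stand_mouth (a point): Centre of the stand's open mouth, level with its rim, 56 mm above the bench.
- board: Wooden rolling board, fixed to the bench, 115 (x) by 240 (y) mm, 26 mm thick. Origin on the bench under it, z up. Along its -x edge, at x = -60 mm, runs the edge strip: a rail on rubber pads with nine pale wooden keys end to end along y (each 22 mm across, 20 mm long; 180 mm in all). At the start they stand 3.5 to 5 mm proud of home.
- strip_mid (a point): Middle of the edge strip (key5), at the nominal height of key tops when home: 35 mm above the bench. Each key resists with about 9 N, stays where pushed and stops dead when home. The rail gives 1 mm per 25 N. Unmeasured: its pads have settled, so it may lie up to 3.5 mm high or low, and its ends 2.5 mm more either way; find the height by feel. About 15 N seats a key; over 30 N bruises it.
- strip_right (a point): The strip's end at the board's -y side (outer end of key1), same nominal height, the settling of the rail not included.
- strip_left (a point): The strip's end at the board's +y side (outer end of key9), same nominal height, the settling of the rail not included.
- key1 (a joint): How far key 1 of the strip (centre -80 mm along the board's y from the strip's middle) has been pressed in: 0 = fully proud, 0.005 m = fully home, at most about 1.5 mm at the start; read with about 1 mm of noise.
- key2 (a joint): How far key 2 of the strip (centre -60 mm along the board's y from the strip's middle) has been pressed in: 0 = fully proud, 0.005 m = fully home, at most about 1.5 mm at the start; read with about 1 mm of noise.
- key3 (a joint): How far key 3 of the strip (centre -40 mm along the board's y from the strip's middle) has been pressed in: 0 = fully proud, 0.005 m = fully home, at most about 1.5 mm at the start; read with about 1 mm of noise.
- key4 (a joint): How far key 4 of the strip (centre -20 mm along the board's y from the strip's middle) has been pressed in: 0 = fully proud, 0.005 m = fully home, at most about 1.5 mm at the start; read with about 1 mm of noise.
- key5 (a joint): How far key 5 of the strip (centre 0 mm along the board's y from the strip's middle) has been pressed in: 0 = fully proud, 0.005 m = fully home, at most about 1.5 mm at the start; read with about 1 mm of noise.
- key6 (a joint): How far key 6 of the strip (centre 20 mm along the board's y from the strip's middle) has been pressed in: 0 = fully proud, 0.005 m = fully home, at most about 1.5 mm at the start; read with about 1 mm of noise.
- key7 (a joint): How far key 7 of the strip (centre 40 mm along the board's y from the strip's middle) has been pressed in: 0 = fully proud, 0.005 m = fully home, at most about 1.5 mm at the start; read with about 1 mm of noise.
- key8 (a joint): How far key 8 of the strip (centre 60 mm along the board's y from the strip's middle) has been pressed in: 0 = fully proud, 0.005 m = fully home, at most about 1.5 mm at the start; read with about 1 mm of noise.
- key9 (a joint): How far key 9 of the strip (centre 80 mm along the board's y from the strip's middle) has been pressed in: 0 = fully proud, 0.005 m = fully home, at most about 1.5 mm at the start; read with about 1 mm of noise.
- tub: Bystander: clear tub 84 mm wide, 51 mm high, on its upturned yellow lid (92 mm), near the stand. Origin at the centre of its underside.
- dish: Bystander: glass dish, 84 mm wide, 45 mm high, near the stand. Origin at the centre of its underside.
- pen: Bystander: ballpoint pen, 145 mm long along its x, 9 mm thick, between board and stand. Origin under its middle.
- tamper: Bystander: small wooden block 36 x 70 x 22 mm with an 18 mm peg on top, lying on the board well away from the strip. Origin at the centre of its underside.
There are look-alikes about, which are no part of the job. Leave any purple or red look-alike of the part that bears roller_handle alone. Leave any pink look-alike of the stand alone.

How it is judged:
By the outcome, as a careful person would: the job done as asked, in the order asked, and still so for the second after the job is handed in, with the robot touching nothing.
It also fails if it takes over 67 s, if anything falls off the work surface, if the arm or the gripper's body presses on something with over 40 N, if the wrist force passes 120 N, or if a joint passes its speed limit or range.

## Robot

A 6-joint arm with a two-finger parallel gripper is mounted at the origin on the work surface. World frame = base frame: x ahead of the robot, y to its left, z up, the work surface at z = 0. Lengths are in m, angles in rad, forces in N, time in s.
With the tool pointing down it reaches from about 0.4 to 0.925 m from the base axis. Payload 3.4 kg.
Tool frame: the origin (TCP) lies midway between the tips of the shut fingers; the grasp point (between the pads) lies 19 mm behind it (manip.hold_point_z is the distance from the TCP to the grasp point, in m); z points along the fingers, y is the line along which they close (so a half turn about z gives the same grasp; the last joint's range is limited). The gripper opens to 85 mm and grips with 20 to 120 N. Pads are 22 mm wide; open, the fingers measure 114 mm over their backs; the gripper's body (76 mm by 85 mm) begins 54 mm behind the grasp point. The pads swing forward as they close: fully open they stand 13 mm farther back than shut.
Start: joints at [-1.421, 0.307, 1.506, -0, 1.328, -0.073], TCP at [0.127, -0.561, 0.231] pointing down, gripper open.
Joint ranges: [-3.12, 3.12], [-1.05, 2.28], [0.14, 2.33], [-1.42, 4.57], [0.1, 2.73], [-2.68, 2.68]. Speed limits (rad/s): [2.57, 2.57, 3.14, 3.14, 3.14, 3.14].

## Interface

Orientations are given as a rotation vector (axis times angle).
In Python, from plant import manip gives the robot as it stands.
- The arm moves only by the tool servo_tool, never from a script. Its argument "rows" is a list of rows, each an object of numbers: "tx", "ty", "tz": the shift along the tool's x, y, z in mm; "wx", "wy", "wz": the turn, a rotation vector about the tool's x, y, z in degrees; "hand": the opening, from 0 (shut) to 1 (fully open). In form: [{"tx": .., "ty": .., "tz": .., "wx": .., "wy": .., "wz": .., "hand": ..}, ...]. A call has 1 to 8 rows; each row is the pose to reach, as a shift and turn from the pose commanded when the call began, along the tool's axes at that moment; what a row does not reach only later rows make up. A row lasts 1/12 s, in which the tool goes at most 41.7 mm and 7.16 degrees, less where a joint would pass 70% of its speed; a pose out of reach is approached as far as the arm can. A call with a gripper value outside its range is refused whole. The fingers move at their own pace and stop on an object; "squeeze" is the grip in N (left out, the last holds). Time passes only in rows, so rows that repeat a pose let the fingers close. It gives the time, the measured TCP pose, the force, the opening and the grip force at its end, in the units of the state.
- manip.observe(): the state, without advancing time (a new reading comes with each control period).
- manip.read_camera(name): name is "scene" or "side" or "wrist"; returns (picture, depth): 384x512x3 uint8, red, green, blue; 384x512 float32, m along the optical axis (not along the pixel's ray), 0 where there is no reading.
- manip.calibration(name): a dict with "camera_matrix" (3x3 intrinsics, pixels), "distortion" ([k1, k2, p1, p2, k3] as OpenCV has them; the pictures are not rectified), "world_to_cam" (4x4, takes a point from world to camera coordinates). Camera axes: x right, y down, z forward; pixel columns grow to the right and rows downward; lengths in m; the calibration is good to about 2 mm. A picture is of the moment at which its call begins: read the wrist's pose just before it. calibration takes no time and is no camera call; for the wrist camera it gives the pose at the moment of the call.
- manip.close_job(): hands the job in; it is judged then, once.
The state is a dict: "t": time; "q": joint angles; "joint_vel": joint speeds; "effort": joint torques, N m; "eef_pos": TCP position; "tcp_rot": TCP orientation; "wrist_force": force on the tool from outside, world axes, zero at the start; "wrist_torque": the same for the moment, N m; "finger_gap": finger opening in m; "finger_force": force on a finger pad.
Only numpy, scipy, OpenCV 4.12 (cv2) and the standard library are available. Lean on these libraries where they do the work, as an engineer would, in place of code of your own. Each camera call takes 0.05 s, during which the arm holds its last target. There are 200 camera calls.

## Working session

There is one attempt and no reset: what is moved stays moved. The work goes in short steps, Python scripts to look and compute and a tool call to move; the robot and the scene stay as the last step left them, time stands still between calls to the robot, and variables do not carry over. Pictures are saved under pics/ and viewed, at most 10 in all, crops included, and the job is handed in when it is done.

Besides the shell and the picture viewer there is one more tool, called as name(argument=value, ...), one argument or row to a line, values as JSON. servo_tool: Moves the arm, as the interface text tells. Its arguments: {"type":"object","properties":{"rows":{"type":"array"},"squeeze":{"type":"number"}},"required":["rows"]}

```bash
ls; mkdir -p pics
python3 - <<'E'
from plant import manip
import cv2
s=manip.observe(); print({k:(s[k] if not hasattr(s[k],'round') else s[k]) for k in s})
for n in("scene","side"):
    p,d=manip.read_camera(n); cv2.imwrite(f"pics/{n}0.png",p[:,:,::-1])
    import numpy as np; np.save(f"pics/{n}0.npy",d)
    c=manip.calibration(n); print(n,c)
E
```

```text
pics
{'t': 0.0, 'q': array([-1.42149621e+00,  3.07603388e-01,  1.50767552e+00,  1.04518139e-05,
        1.32839986e+00, -7.35224694e-02]), 'joint_vel': array([ 1.86141868e-03, -1.16495523e-05, -1.70914189e-04,  6.61812630e-04,
       -1.29082488e-03, -8.69701550e-04]), 'effort': array([ 1.18504668e-03, -4.57546592e+01, -2.51912910e+01, -1.75736191e-04,
        1.30457216e-02, -1.77378513e-05]), 'eef_pos': array([ 0.12692843, -0.5600998 ,  0.23036283]), 'tcp_rot': array([-3.12004371e+00, -3.49049520e-01,  1.08132620e-04]), 'wrist_force': array([-0.18355067,  0.95730166,  0.56615659]), 'wrist_torque': array([-0.03172504, -0.020926  ,  0.03844835]), 'finger_force': 0.0, 'finger_gap': 0.08534949711376344}
scene {'camera_matrix': array([[432.80787795,   0.        , 257.93175071],
       [  0.        , 432.80787795, 191.6015863 ],
       [  0.        ,   0.        ,   1.        ]]), 'distortion': array([-0.07103399,  0.        ,  0.        ,  0.        ,  0.        ]), 'world_to_cam': array([[ 0.37092492,  0.92853625,  0.01533406, -0.14756775],
       [ 0.78927673, -0.30650787, -0.53206689, -0.39341422],
       [-0.48934339,  0.20945969, -0.84656346,  1.54911552],
       [ 0.        ,  0.        ,  0.        ,  1.        ]])}
side {'camera_matrix': array([[417.25820084,   0.        , 259.26384279],
       [  0.        , 417.25820084, 186.21548799],
       [  0.        ,   0.        ,   1.        ]]), 'distortion': array([0.02617693, 0.        , 0.        , 0.        , 0.        ]), 'world_to_cam': array([[-0.97234983, -0.23310222,  0.01411242,  0.51286697],
       [-0.18943886,  0.7519909 , -0.63136566,  0.18372831],
       [ 0.13656033, -0.61658173, -0.77535685,  0.97764131],
       [ 0.        ,  0.        ,  0.        ,  1.        ]])}
```

View pics/scene0.png

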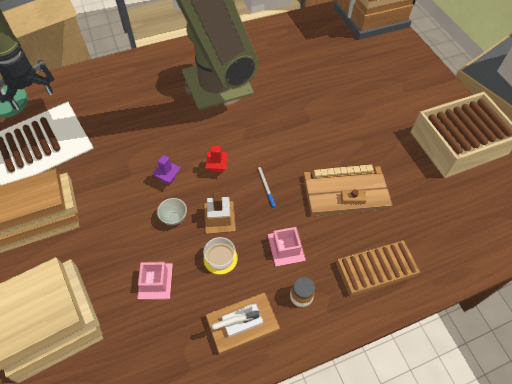

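View pics/side0.png

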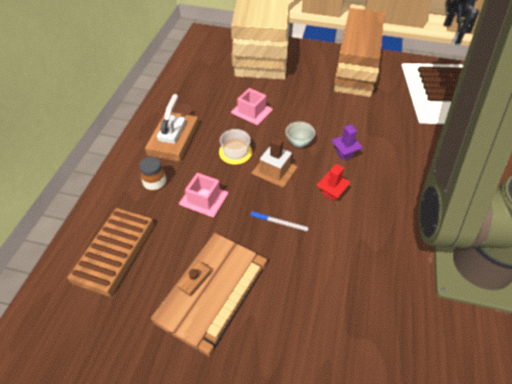

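Scene: the roller sits in its stand at about (219,210), with handle top near (221,197). The tub is at (220,255), the dish at (172,212), the pen at (266,187), and the board at (347,190) with its strip along (315–372,171). Side view: roller at (275,160), strip from (212,335) to (262,265).

```bash
cat > h.py <<'E'
import numpy as np, cv2
from plant import manip
def cloud(n,d,c=None):
    c=c or manip.calibration(n); v,u=np.mgrid[0:384,0:512]; m=(d>0)
    uv=np.stack([u[m],v[m]],1).astype(np.float64)
    r=cv2.undistortPoints(uv[:,None],c["camera_matrix"],c["distortion"])[:,0]
    P=np.c_[r,np.ones(len(r))]*d[m][:,None]; T=c["world_to_cam"]
    return (P-T[:3,3])@T[:3,:3], uv.astype(int)
def rect(P):
    (c,s,a)=cv2.minAreaRect((P[:,:2]*1000).astype(np.float32)); return np.round(c,1),np.round(s,1),round(a,1),len(P)
E
python3 - <<'E'
from h import *
for n,wins in (("scene",dict(st=(200,190,240,235),bd=(298,158,396,216))),("side",dict(st=(250,135,300,188),bd=(150,232,270,350)))):
    d=np.load(f"pics/{n}0.npy"); img=cv2.imread(f"pics/{n}0.png"); P,uv=cloud(n,d)
    col=img[uv[:,1],uv[:,0]].astype(int)
    for k,(a,b,c,e) in wins.items():
        m=(uv[:,0]>=a)&(uv[:,0]<=c)&(uv[:,1]>=b)&(uv[:,1]<=e); Q=P[m]
        print(n,k,np.histogram(Q[:,2],bins=np.arange(-.005,.13,.005))[0])
        for lo,hi in ((.004,.012),(.058,.067),(.11,.125)) if k=="st" else ((.018,.030),(.0335,.048)):
            s=(Q[:,2]>lo)&(Q[:,2]<hi)
            if s.sum()>5: print(lo,hi,rect(Q[s]),np.round(Q[s].mean(0),4),np.median(Q[s][:,2]))
E
```

```text
scene st [405 553 225  33  21  17  14  26  19  18  20  19  87 232  22   9   8   9
  10   9  10   9   6  18  65  10]
0.004 0.012 (array([ 513.2, -163.2]), array([120. , 144.6]), 72.2, 317) [ 0.5427 -0.1736  0.0066] 0.006312839764254044
0.058 0.067 (array([ 525.8, -172.5]), array([60.7, 63.1]), 72.4, 300) [ 0.5304 -0.1741  0.0619] 0.06172629666244661
0.11 0.125 (array([ 526.3, -174.1]), array([21.7, 30.8]), 70.6, 93) [ 0.5271 -0.1741  0.1169] 0.11687554134852622
scene bd [ 874 1246  143   95   88  712 1790  231  274   97  169   48    8   16
   20    0    0    0    0    0    0    0    0    0    0    0]
0.018 0.03 (array([584.9, 210.4]), array([242.9, 145. ]), 74.2, 2549) [0.5916 0.2041 0.0259] 0.026216139232395904
0.0335 0.048 (array([580.6, 219. ]), array([196.6, 132.9]), 74.3, 521) [0.5586 0.2214 0.0396] 0.03849975820103988
side st [1008  547  213   46   45   45   49   51   52   55   44   39   90  197
   17   18   16   15   20   20   18   14   21   30   62    1]
0.004 0.012 (array([ 539.9, -212.4]), array([139.1, 196.2]), 4.5, 310) [ 0.5167 -0.1691  0.0063] 0.005806425789685341
0.058 0.067 (array([ 524.2, -168.4]), array([61.5, 62.4]), 73.8, 269) [ 0.5222 -0.1599  0.0612] 0.06101625145963722
0.11 0.125 (array([ 523.7, -167.9]), array([25.4, 29.4]), 67.0, 93) [ 0.5231 -0.1665  0.1157] 0.11610469295665593
side bd [4897 2269  165  115  134 2467 2798  268  647  120  352   16   10   48
   19    0    0    0    0    0    0    0    0    0    0    0]
0.018 0.03 (array([583.5, 212.8]), array([240.7, 144.9]), 74.2, 5338) [0.5888 0.2241 0.025 ] 0.025096649274122213
0.0335 0.048 (array([578.1, 214.9]), array([177.4, 129.3]), 74.6, 1196) [0.5592 0.2307 0.0394] 0.03788425716429112
```

servo_tool(
  rows=[
    {"tx": 40,"ty": -20,"tz": -5,"wz": 4},
    {"tx": 70,"ty": -42,"tz": -10,"wz": 8},
    {"tx": 104,"ty": -63,"tz": -15,"wz": 12},
    {"tx": 138,"ty": -84,"tz": -20,"wz": 16},
    {"tx": 172,"ty": -106,"tz": -25,"wz": 20},
    {"tx": 206,"ty": -127,"tz": -30,"wz": 24},
    {"tx": 240,"ty": -148,"tz": -35,"wz": 27},
    {"tx": 274,"ty": -169,"tz": -40,"wz": 30.5},
  ],
)

```text
$.rows[0]: bad value
```

```bash
cat >> h.py <<'E'
from scipy.spatial.transform import Rotation as Ro
def to(x,y,z,yawy=None):
    s=manip.observe(); R=Ro.from_rotvec(s["tcp_rot"]).as_matrix()
    t=R.T@(np.array([x,y,z])-s["eef_pos"])*1000
    w=0
    if yawy is not None:
        Rz=Ro.from_euler("z",yawy-90,degrees=True).as_matrix()@np.array([[-1,0,0],[0,1,0],[0,0,-1.]])
        w=Ro.from_matrix(R.T@Rz).as_rotvec(degrees=True)
    print("t",round(s["t"],2),"tool shift",np.round(t,1),"turn",np.round(w,1),"pos",np.round(s["eef_pos"],4),"F",np.round(s["wrist_force"],1),"j6",round(s["q"][5],2),"yawy",round(float(np.degrees(np.arctan2(R[1,1],R[0,1]))),1))
E
python3 - <<'E'
from h import *
to(.525,-.171,.27,-107.7)
c=manip.calibration("wrist"); T=c["world_to_cam"]; s=manip.observe()
R=Ro.from_rotvec(s["tcp_rot"]).as_matrix(); cam=-T[:3,:3].T@T[:3,3]
print("cam in tool",R.T@(cam-s["eef_pos"]),"cam z in tool",R.T@T[2,:3], c["camera_matrix"][0,0])
E
```

```text
t 0.1 tool shift [ 474.2 -291.7  -38.9] turn [-0.1  0.  30.5] pos [ 0.1269 -0.5602  0.2305] F [-0.1 -0.6  0.3] j6 -0.07 yawy -77.2
cam in tool [ 0.07000382 -0.0013999  -0.14272774] cam z in tool [-2.76368710e-01  2.15181141e-04  9.61051658e-01] 334.7746901229256
```

servo_tool(
  rows=[
    {"tx": 34,"ty": -21,"tz": -4,"wx": 0,"wy": 0,"wz": 3,"hand": 1},
    {"tx": 68,"ty": -42,"tz": -8,"wx": 0,"wy": 0,"wz": 6,"hand": 1},
    {"tx": 102,"ty": -63,"tz": -12,"wx": 0,"wy": 0,"wz": 9,"hand": 1},
    {"tx": 136,"ty": -84,"tz": -16,"wx": 0,"wy": 0,"wz": 12,"hand": 1},
    {"tx": 170,"ty": -105,"tz": -20,"wx": 0,"wy": 0,"wz": 15,"hand": 1},
    {"tx": 204,"ty": -126,"tz": -24,"wx": 0,"wy": 0,"wz": 18,"hand": 1},
    {"tx": 238,"ty": -147,"tz": -28,"wx": 0,"wy": 0,"wz": 21,"hand": 1},
    {"tx": 272,"ty": -168,"tz": -32,"wx": 0,"wy": 0,"wz": 24,"hand": 1},
  ],
)

```text
t: 0.77
eef_pos: [0.3559, -0.335, 0.2632]
tcp_rot: [-3.126, 0.312, 0.001]
wrist_force: [0.9, -1.4, 0.2]
finger_gap: 0.0854
finger_force: 0.0
```

Run:
```python
from h import *
to(.525,-.171,.27,-107.7)
```

```text
t 0.77 tool shift [ 133.3 -194.2   -6.8] turn [-0.   0.   6.3] pos [ 0.3559 -0.335   0.2632] F [ 0.9 -1.4  0.2] j6 0.93 yawy -101.4
```

servo_tool(
  rows=[
    {"tx": 22,"ty": -32,"tz": -1,"wx": 0,"wy": 0,"wz": 1,"hand": 1},
    {"tx": 44,"ty": -65,"tz": -2,"wx": 0,"wy": 0,"wz": 2,"hand": 1},
    {"tx": 66,"ty": -97,"tz": -3,"wx": 0,"wy": 0,"wz": 3,"hand": 1},
    {"tx": 88,"ty": -129,"tz": -4,"wx": 0,"wy": 0,"wz": 4,"hand": 1},
    {"tx": 111,"ty": -161,"tz": -5,"wx": 0,"wy": 0,"wz": 5,"hand": 1},
    {"tx": 133,"ty": -194,"tz": -6,"wx": 0,"wy": 0,"wz": 6,"hand": 1},
    {"tx": 133,"ty": -194,"tz": -6,"wx": 0,"wy": 0,"wz": 6,"hand": 1},
  ],
)

```text
t: 1.35
eef_pos: [0.5282, -0.1674, 0.269]
tcp_rot: [-3.104, 0.462, -0.005]
wrist_force: [0.2, -0.0, -0.1]
finger_gap: 0.0852
finger_force: 0.0
```

Run:
```python
from h import *
to(.525,-.171,.27,-107.7)
c=manip.calibration("wrist"); p,d=manip.read_camera("wrist"); cv2.imwrite("pics/w1.png",p[:,:,::-1])
P,uv=cloud("wrist",d,c)
for lo,hi,r in ((.058,.067,.05),(.11,.125,.03),(.004,.010,.075)):
    m=(np.hypot(P[:,0]-.525,P[:,1]+.171)<r)&(P[:,2]>lo)&(P[:,2]<hi); print(lo,rect(P[m]),np.median(P[m,2]))
```

```text
t 1.35 tool shift [-2.   4.4 -1. ] turn [-0.2 -0.1  0.8] pos [ 0.5282 -0.1674  0.269 ] F [ 0.2 -0.  -0.1] j6 1.48 yawy -106.9
0.058 (array([ 525.1, -170.8]), array([62.1, 62.7]), 73.4, 2254) 0.062164836240479325
0.11 (array([ 524.5, -170.6]), array([24. , 29.9]), 72.9, 859) 0.11777332540119448
0.004 (array([ 525.6, -170.6]), array([84.8, 99.7]), 74.5, 1911) 0.006159982273944142
```

View pics/w1.png

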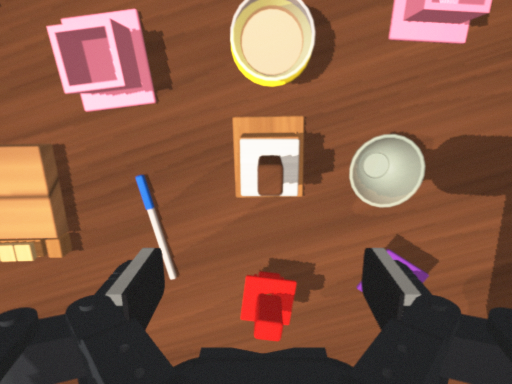

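The wrist view shows the roller in its stand at (270,165), with white plate and dark handle. The bystanders and the red and purple look-alikes are clear of the fingers' path.

Run:
```python
from h import *
to(.5247,-.1707,.067,-106.8)
```

```text
t 1.4 tool shift [ -0.5   1.5 201.7] turn [-0.1  0.  -0.1] pos [ 0.5256 -0.1696  0.2687] F [-1.2 -0.1 -0.6] j6 1.48 yawy -106.9
```

servo_tool(
  rows=[
    {"tx": 0,"ty": 0,"tz": 35,"wx": 0,"wy": 0,"wz": 0,"hand": 1},
    {"tx": 0,"ty": 1,"tz": 70,"wx": 0,"wy": 0,"wz": 0,"hand": 1},
    {"tx": 0,"ty": 1,"tz": 105,"wx": 0,"wy": 0,"wz": 0,"hand": 1},
    {"tx": 0,"ty": 1,"tz": 135,"wx": 0,"wy": 0,"wz": 0,"hand": 1},
    {"tx": 0,"ty": 1,"tz": 165,"wx": 0,"wy": 0,"wz": 0,"hand": 1},
    {"tx": 0,"ty": 1,"tz": 185,"wx": 0,"wy": 0,"wz": 0,"hand": 1},
    {"tx": 0,"ty": 1,"tz": 193,"wx": 0,"wy": 0,"wz": 0,"hand": 1},
    {"tx": 0,"ty": 1,"tz": 193,"wx": 0,"wy": 0,"wz": 0,"hand": 1},
  ],
)

```text
t: 2.07
eef_pos: [0.5206, -0.1735, 0.0741]
tcp_rot: [-3.105, 0.472, 0.009]
wrist_force: [-0.4, 1.1, 0.3]
finger_gap: 0.0856
finger_force: 0.0
```

Run:
```python
from h import *
to(.5247,-.1707,.067,-106.8)
```

```text
t 2.07 tool shift [ 3.1 -3.9  7.1] turn [-0.   0.3 -0.5] pos [ 0.5206 -0.1735  0.0741] F [-0.4  1.1  0.3] j6 1.47 yawy -107.3
```

servo_tool(
  rows=[
    {"tx": 0,"ty": 0,"tz": 4,"wx": 0,"wy": 0,"wz": 0,"hand": 1},
    {"tx": 0,"ty": 0,"tz": 7,"wx": 0,"wy": 0,"wz": 0,"hand": 1},
    {"tx": 0,"ty": 0,"tz": 7,"wx": 0,"wy": 0,"wz": 0,"hand": 1},
    {"tx": 0,"ty": 0,"tz": 7,"wx": 0,"wy": 0,"wz": 0,"hand": 1},
    {"tx": 0,"ty": 0,"tz": 7,"wx": 0,"wy": 0,"wz": 0,"hand": 1},
  ],
)

```text
t: 2.48
eef_pos: [0.5238, -0.1737, 0.0703]
tcp_rot: [3.106, -0.471, 0.003]
wrist_force: [-0.1, -1.1, -0.3]
finger_gap: 0.0855
finger_force: 0.0
```

Run:
```python
from h import *
to(.5247,-.1707,.067,-106.8)
```

```text
t 2.48 tool shift [-0.  -3.1  3.3] turn [ 0.  -0.1 -0.4] pos [ 0.5238 -0.1737  0.0703] F [-0.1 -1.1 -0.3] j6 1.47 yawy -107.2
```

servo_tool(
  rows=[
    {"tx": 0,"ty": -3,"tz": 3,"wx": 0,"wy": 0,"wz": 0,"hand": 1},
    {"tx": 0,"ty": -3,"tz": 3,"wx": 0,"wy": 0,"wz": 0,"hand": 1},
    {"tx": 0,"ty": -3,"tz": 3,"wx": 0,"wy": 0,"wz": 0,"hand": 0.6},
    {"tx": 0,"ty": -3,"tz": 3,"wx": 0,"wy": 0,"wz": 0,"hand": 0.4},
    {"tx": 0,"ty": -3,"tz": 3,"wx": 0,"wy": 0,"wz": 0,"hand": 0.3},
    {"tx": 0,"ty": -3,"tz": 3,"wx": 0,"wy": 0,"wz": 0,"hand": 0.15},
    {"tx": 0,"ty": -3,"tz": 3,"wx": 0,"wy": 0,"wz": 0,"hand": 0.0},
    {"tx": 0,"ty": -3,"tz": 3,"wx": 0,"wy": 0,"wz": 0,"hand": 0.0},
  ],
  squeeze=80,
)

```text
t: 3.15
eef_pos: [0.5242, -0.1707, 0.0665]
tcp_rot: [3.106, -0.471, 0.001]
wrist_force: [-0.3, 1.4, 1.0]
finger_gap: 0.0235
finger_force: 78.7
```

Run:
```python
from h import *
to(.5247,-.1707,.067,-106.8)
```

```text
t 3.15 tool shift [ 0.4 -0.2 -0.5] turn [ 0.  -0.  -0.4] pos [ 0.5242 -0.1707  0.0665] F [-0.3  1.4  1. ] j6 1.48 yawy -107.2
```

servo_tool(
  rows=[
    {"tx": 0,"ty": 0,"tz": -4,"wx": 0,"wy": 0,"wz": 0,"hand": 0},
    {"tx": 0,"ty": 0,"tz": -14,"wx": 0,"wy": 0,"wz": 0,"hand": 0},
    {"tx": 0,"ty": 0,"tz": -28,"wx": 0,"wy": 0,"wz": 0,"hand": 0},
    {"tx": 0,"ty": 0,"tz": -44,"wx": 0,"wy": 0,"wz": 0,"hand": 0},
    {"tx": 0,"ty": 0,"tz": -60,"wx": 0,"wy": 0,"wz": 0,"hand": 0},
    {"tx": 0,"ty": 0,"tz": -78,"wx": 0,"wy": 0,"wz": 0,"hand": 0},
    {"tx": 0,"ty": 0,"tz": -98,"wx": 0,"wy": 0,"wz": 0,"hand": 0},
    {"tx": 0,"ty": 0,"tz": -115,"wx": 0,"wy": 0,"wz": 0,"hand": 0},
  ],
)

```text
t: 3.82
eef_pos: [0.5237, -0.1704, 0.1829]
tcp_rot: [-3.106, 0.471, -0.0]
wrist_force: [1.2, 0.4, -2.1]
finger_gap: 0.0233
finger_force: 78.4
```

Run:
```python
from h import *
to(.53,.12,.20,-106)
```

```text
t 3.82 tool shift [ -80.1 -279.3  -17.1] turn [-0.  -0.  -1.2] pos [ 0.5237 -0.1704  0.1829] F [ 1.2  0.4 -2.1] j6 1.48 yawy -107.2
```

servo_tool(
  rows=[
    {"tx": -12,"ty": -38,"tz": -3,"wx": 0,"wy": 0,"wz": 0,"hand": 0},
    {"tx": -25,"ty": -77,"tz": -6,"wx": 0,"wy": 0,"wz": 0,"hand": 0},
    {"tx": -38,"ty": -116,"tz": -9,"wx": 0,"wy": 0,"wz": 0,"hand": 0},
    {"tx": -51,"ty": -155,"tz": -12,"wx": 0,"wy": 0,"wz": 0,"hand": 0},
    {"tx": -64,"ty": -194,"tz": -15,"wx": 0,"wy": 0,"wz": -0.5,"hand": 0},
    {"tx": -77,"ty": -233,"tz": -17,"wx": 0,"wy": 0,"wz": -1,"hand": 0},
    {"tx": -90,"ty": -268,"tz": -17,"wx": 0,"wy": 0,"wz": -1,"hand": 0},
    {"tx": -100,"ty": -290,"tz": -17,"wx": 0,"wy": 0,"wz": -1,"hand": 0},
  ],
)

```text
t: 4.48
eef_pos: [0.5139, 0.1397, 0.1991]
tcp_rot: [-3.109, 0.441, -0.001]
wrist_force: [-0.2, 0.0, -2.6]
finger_gap: 0.0233
finger_force: 79.2
```

Run:
```python
from h import *
manip.read_camera("side");manip.read_camera("side")
to(.53,.12,.20,-106)
c=manip.calibration("wrist"); p,d=manip.read_camera("wrist"); cv2.imwrite("pics/w2.png",p[:,:,::-1]); P,uv=cloud("wrist",d,c)
np.savez("pics/w2.npz",P=P,uv=uv)
to(.53,.12,.20,-106)
m=(P[:,2]>.018)&(P[:,2]<.030)&(np.hypot(P[:,0]-.584,P[:,1]-.21)<.16)
print(rect(P[m])); 
m=(P[:,2]>.033)&(P[:,2]<.05)&(np.hypot(P[:,0]-.584,P[:,1]-.21)<.16)
print(rect(P[m]),P[m].mean(0))
```

```text
t 4.58 tool shift [21.5 14.6 -1.3] turn [-0.1  0.1  0. ] pos [0.5133 0.14   0.1988] F [-0.7 -0.8 -3.8] j6 2.03 yawy -106.0
t 4.63 tool shift [20.7 12.6 -1.4] turn [ 0.  0. -0.] pos [0.5136 0.1378 0.1986] F [ 0.4 -0.7 -3. ] j6 2.03 yawy -106.0
(array([583.5, 213. ]), array([240.4, 143.9]), 74.2, 31878)
(array([578.7, 213.5]), array([178.6, 130.1]), 74.3, 6692) [0.57760181 0.22592563 0.04256832]
```

View pics/w2.png

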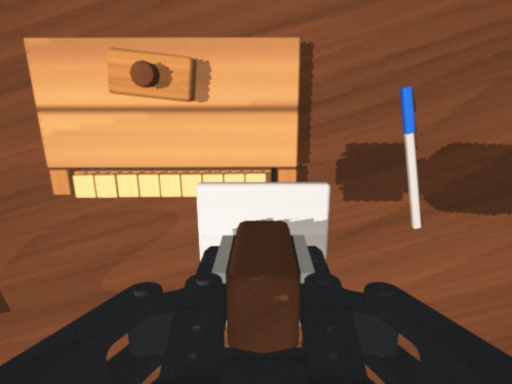

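The view shows the strip's nine keys at rows 172–198, columns 74–268, with the tamper at (150,75) well away. The roller hangs squarely in the fingers.

Run:
```python
from h import *
z=np.load("pics/w2.npz"); P,uv=z["P"],z["uv"]
a=np.radians(-15.8); ex=np.array([np.cos(a),np.sin(a)]); ey=np.array([-np.sin(a),np.cos(a)])
X=P[:,:2]@ex*1000; Y=P[:,:2]@ey*1000
m=(uv[:,1]>168)&(uv[:,1]<205)&(uv[:,0]>60)&(uv[:,0]<285)&(P[:,2]>.033)&(P[:,2]<.05)
x,y,h=X[m],Y[m],P[m,2]*1000
print("X",np.percentile(x,[0,2,50,98,100]),"Y",np.percentile(y,[0,1,99,100]))
print("fit X(Y)",np.polyfit(y,x,1))
ym=(np.percentile(y,.3)+np.percentile(y,99.7))/2; xm=(np.percentile(x,1)+np.percentile(x,99))/2
for k in range(9):
    s=abs(y-(ym+20*(k-4)))<7; print(k+1,s.sum(),round(np.median(h[s]),2) if s.any() else "", np.round(np.percentile(x[s],[3,97]),1) if s.any() else "")
print("strip mid board-rot",xm,ym,"world",xm*ex+ym*ey)
m=(P[:,2]>.018)&(P[:,2]<.030)&(np.hypot(P[:,0]-.584,P[:,1]-.21)<.16)
print("board Y ext",np.percentile(Y[m],[.2,99.8]),"X",np.percentile(X[m],[.2,99.8]))
```

```text
X [433.62596815 434.97935956 448.01624181 455.86209406 456.35322759] Y [273.66409325 278.36293233 450.63034958 452.27319053]
fit X(Y) [-3.98083750e-02  4.62079775e+02]
1 113 35.19 [448.9 455.7]
2 120 35.85 [449.1 455.8]
3 121 36.56 [449.4 455.9]
4 311 37.56 [435.2 455.7]
5 347 37.82 [435.3 455.8]
6 347 37.6 [435.3 455.8]
7 361 37.86 [434.3 455.7]
8 352 39.24 [435.  455.8]
9 358 39.26 [435.  455.9]
strip mid board-rot 445.32619297711483 363.5358979427508 world [527.48451997 228.54725646]
board Y ext [244.28222216 482.62754513] X [435.65440012 575.03725623]
```

```bash
cat >> h.py <<'E'
M=np.array([.5275,.2285]); EY=np.array([.2723,.9622]); EX=np.array([.9622,-.2723])
def b(s,foot):
    p=M+EY*s/1000; to(p[0],p[1],foot/1000+.0565,-105.8)
    o=manip.observe(); e=o["eef_pos"]; print("s %.1f lateral %.1f foot %.2f  press %.1f"%(((e[:2]-M)@EY)*1e3,((e[:2]-M)@EX)*1e3,(e[2]-.0565)*1e3,o["wrist_force"][2]+3.3), "torque",np.round(o["wrist_torque"],2))
E
python3 -c "
from h import *
b(-80,50)"
```

```text
t 4.63 tool shift [-11.3 -11.   92.1] turn [ 0.   0.  -0.2] pos [0.5136 0.1378 0.1986] F [ 0.4 -0.7 -3. ] j6 2.03 yawy -106.0
s -91.0 lateral 11.3 foot 142.11  press 0.3 torque [-0.07 -0.02 -0.01]
```

servo_tool(
  rows=[
    {"tx": -4,"ty": -4,"tz": 20,"wx": 0,"wy": 0,"wz": 0,"hand": 0},
    {"tx": -8,"ty": -8,"tz": 45,"wx": 0,"wy": 0,"wz": 0,"hand": 0},
    {"tx": -11,"ty": -11,"tz": 68,"wx": 0,"wy": 0,"wz": 0,"hand": 0},
    {"tx": -11,"ty": -11,"tz": 83,"wx": 0,"wy": 0,"wz": 0,"hand": 0},
    {"tx": -11,"ty": -11,"tz": 91,"wx": 0,"wy": 0,"wz": 0,"hand": 0},
    {"tx": -11,"ty": -11,"tz": 91,"wx": 0,"wy": 0,"wz": 0,"hand": 0},
    {"tx": -11,"ty": -11,"tz": 91,"wx": 0,"wy": 0,"wz": 0,"hand": 0},
  ],
)

```text
t: 5.22
eef_pos: [0.5073, 0.1488, 0.1075]
tcp_rot: [3.11, -0.445, -0.0]
wrist_force: [0.3, -0.1, -3.5]
finger_gap: 0.0236
finger_force: 79.5
```

```bash
python3 -c "
from h import *
b(-80,37)"
```

```text
t 5.22 tool shift [-2.3 -2.2 14. ] turn [ 0.   0.  -0.5] pos [0.5073 0.1488 0.1075] F [ 0.3 -0.1 -3.5] j6 2.06 yawy -106.3
s -82.2 lateral 2.3 foot 51.04  press -0.2 torque [ 0.   -0.03 -0.02]
```

servo_tool(
  rows=[
    {"tx": -2,"ty": -2,"tz": 5,"wx": 0,"wy": 0,"wz": -0.5,"hand": 0},
    {"tx": -2,"ty": -2,"tz": 10,"wx": 0,"wy": 0,"wz": -0.5,"hand": 0},
    {"tx": -2,"ty": -2,"tz": 13,"wx": 0,"wy": 0,"wz": -0.5,"hand": 0},
    {"tx": -2,"ty": -2,"tz": 14,"wx": 0,"wy": 0,"wz": -0.5,"hand": 0},
    {"tx": -2,"ty": -2,"tz": 14,"wx": 0,"wy": 0,"wz": -0.5,"hand": 0},
    {"tx": -2,"ty": -2,"tz": 14,"wx": 0,"wy": 0,"wz": -0.5,"hand": 0},
  ],
)

```text
t: 5.72
eef_pos: [0.5057, 0.1522, 0.0934]
tcp_rot: [-3.112, 0.43, -0.0]
wrist_force: [-1.2, 0.1, -2.9]
finger_gap: 0.0233
finger_force: 79.5
```

```bash
python3 -c "
from h import *
b(-80,34)"
```

```text
t 5.72 tool shift [0.2 0.6 2.9] turn [-0.  -0.   0.1] pos [0.5057 0.1522 0.0934] F [-1.2  0.1 -2.9] j6 2.06 yawy -105.7
s -79.4 lateral -0.2 foot 36.93  press 0.4 torque [-0.02  0.01 -0.04]
```

servo_tool(
  rows=[
    {"tx": 0,"ty": 0,"tz": 0.5,"wx": 0,"wy": 0,"wz": 0,"hand": 0},
    {"tx": 0,"ty": 0,"tz": 1,"wx": 0,"wy": 0,"wz": 0,"hand": 0},
    {"tx": 0,"ty": 0,"tz": 1.5,"wx": 0,"wy": 0,"wz": 0,"hand": 0},
    {"tx": 0,"ty": 0,"tz": 2,"wx": 0,"wy": 0,"wz": 0,"hand": 0},
    {"tx": 0,"ty": 0,"tz": 2.5,"wx": 0,"wy": 0,"wz": 0,"hand": 0},
    {"tx": 0,"ty": 0,"tz": 3,"wx": 0,"wy": 0,"wz": 0,"hand": 0},
    {"tx": 0,"ty": 0,"tz": 3,"wx": 0,"wy": 0,"wz": 0,"hand": 0},
  ],
)

```text
t: 6.3
eef_pos: [0.5059, 0.1523, 0.0909]
tcp_rot: [-3.112, 0.43, -0.001]
wrist_force: [-2.3, -0.3, 3.9]
finger_gap: 0.023
finger_force: 80.1
```

```bash
python3 -c "
from h import *
b(-80,32)"
```

```text
t 6.3 tool shift [0.1 0.8 2.4] turn [-0.  -0.   0.1] pos [0.5059 0.1523 0.0909] F [-2.3 -0.3  3.9] j6 2.06 yawy -105.7
s -79.2 lateral -0.1 foot 34.42  press 7.2 torque [ 0.01  0.26 -0.03]
```

servo_tool(
  rows=[
    {"tx": 0,"ty": 0,"tz": 0.5,"wx": 0,"wy": 0,"wz": 0,"hand": 0},
    {"tx": 0,"ty": 0,"tz": 1,"wx": 0,"wy": 0,"wz": 0,"hand": 0},
    {"tx": 0,"ty": 0,"tz": 1.5,"wx": 0,"wy": 0,"wz": 0,"hand": 0},
    {"tx": 0,"ty": 0,"tz": 2,"wx": 0,"wy": 0,"wz": 0,"hand": 0},
    {"tx": 0,"ty": 0,"tz": 2,"wx": 0,"wy": 0,"wz": 0,"hand": 0},
  ],
)

```text
t: 6.72
eef_pos: [0.5059, 0.1522, 0.0892]
tcp_rot: [-3.112, 0.43, -0.002]
wrist_force: [-2.5, -0.6, 7.4]
finger_gap: 0.0234
finger_force: 80.8
```

```bash
python3 -c "
from h import *
b(-80,31)"
```

```text
t 6.72 tool shift [-0.   0.7  1.7] turn [-0.  -0.1  0.1] pos [0.5059 0.1522 0.0892] F [-2.5 -0.6  7.4] j6 2.06 yawy -105.7
s -79.3 lateral 0.0 foot 32.71  press 10.7 torque [-0.07  0.44  0.01]
```

servo_tool(
  rows=[
    {"tx": 0,"ty": 0,"tz": 0.4,"wx": 0,"wy": 0,"wz": 0,"hand": 0},
    {"tx": 0,"ty": 0,"tz": 0.8,"wx": 0,"wy": 0,"wz": 0,"hand": 0},
    {"tx": 0,"ty": 0,"tz": 0.8,"wx": 0,"wy": 0,"wz": 0,"hand": 0},
  ],
)

```text
t: 6.97
eef_pos: [0.5059, 0.1519, 0.0887]
tcp_rot: [3.112, -0.43, 0.002]
wrist_force: [-2.7, -1.1, 10.3]
finger_gap: 0.023
finger_force: 81.3
```

servo_tool(
  rows=[
    {"tx": 0,"ty": 0,"tz": 0.3,"wx": 0,"wy": 0,"wz": 0,"hand": 0},
    {"tx": 0,"ty": 0,"tz": 0.5,"wx": 0,"wy": 0,"wz": 0,"hand": 0},
    {"tx": 0,"ty": 0,"tz": 0.5,"wx": 0,"wy": 0,"wz": 0,"hand": 0},
  ],
)

```text
t: 7.22
eef_pos: [0.5058, 0.1517, 0.0884]
tcp_rot: [3.112, -0.429, 0.002]
wrist_force: [-3.0, -2.0, 12.3]
finger_gap: 0.0229
finger_force: 81.4
```

```bash
python3 -c "
from h import *
b(-80,31)"
```

```text
t 7.22 tool shift [-0.1  0.2  0.9] turn [ 0.  -0.1  0.1] pos [0.5058 0.1517 0.0884] F [-3.  -2.  12.3] j6 2.06 yawy -105.7
s -79.8 lateral 0.1 foot 31.95  press 15.6 torque [-0.42  0.67 -0.01]
```

servo_tool(
  rows=[
    {"tx": 0,"ty": 0,"tz": 0.3,"wx": 0,"wy": 0,"wz": 0,"hand": 0},
    {"tx": 0,"ty": 0,"tz": 0.5,"wx": 0,"wy": 0,"wz": 0,"hand": 0},
    {"tx": 0,"ty": 0,"tz": 0.5,"wx": 0,"wy": 0,"wz": 0,"hand": 0},
  ],
)

```text
t: 7.47
eef_pos: [0.5057, 0.1515, 0.0881]
tcp_rot: [3.111, -0.429, 0.002]
wrist_force: [-4.0, -2.8, 12.9]
finger_gap: 0.0232
finger_force: 81.6
```

```bash
python3 -c "
from h import *
b(-60,32)"
```

```text
t 7.47 tool shift [ -0.  -20.   -0.4] turn [ 0.  -0.1  0.1] pos [0.5057 0.1515 0.0881] F [-4.  -2.8 12.9] j6 2.06 yawy -105.7
s -80.0 lateral 0.0 foot 31.61  press 16.2 torque [-0.55  0.74 -0.01]
```

servo_tool(
  rows=[
    {"tx": 0,"ty": -2.5,"tz": 0,"wx": 0,"wy": 0,"wz": 0,"hand": 0},
    {"tx": 0,"ty": -5,"tz": -0.1,"wx": 0,"wy": 0,"wz": 0,"hand": 0},
    {"tx": 0,"ty": -7.5,"tz": -0.2,"wx": 0,"wy": 0,"wz": 0,"hand": 0},
    {"tx": 0,"ty": -10,"tz": -0.2,"wx": 0,"wy": 0,"wz": 0,"hand": 0},
    {"tx": 0,"ty": -12.5,"tz": -0.3,"wx": 0,"wy": 0,"wz": 0,"hand": 0},
    {"tx": 0,"ty": -15,"tz": -0.4,"wx": 0,"wy": 0,"wz": 0,"hand": 0},
    {"tx": 0,"ty": -17.5,"tz": -0.5,"wx": 0,"wy": 0,"wz": 0,"hand": 0},
    {"tx": 0,"ty": -20,"tz": -0.5,"wx": 0,"wy": 0,"wz": 0,"hand": 0},
  ],
)

```text
t: 8.13
eef_pos: [0.5108, 0.1699, 0.0879]
tcp_rot: [3.109, -0.427, 0.001]
wrist_force: [-2.2, -7.3, 9.9]
finger_gap: 0.023
finger_force: 81.0
```

```bash
python3 -c "
from h import *
b(-60,32)"
```

```text
t 8.13 tool shift [ 0.1 -0.9 -0.6] turn [ 0.2 -0.   0.1] pos [0.5108 0.1699 0.0879] F [-2.2 -7.3  9.9] j6 2.09 yawy -105.7
s -60.9 lateral -0.1 foot 31.40  press 13.2 torque [-1.42  0.47 -0.01]
```

servo_tool(
  rows=[
    {"tx": 0,"ty": 0,"tz": 0.5,"wx": 0,"wy": 0,"wz": 0,"hand": 0},
    {"tx": 0,"ty": 0,"tz": 0.8,"wx": 0,"wy": 0,"wz": 0,"hand": 0},
    {"tx": 0,"ty": 0,"tz": 0.8,"wx": 0,"wy": 0,"wz": 0,"hand": 0},
  ],
)

```text
t: 8.38
eef_pos: [0.511, 0.1702, 0.0876]
tcp_rot: [3.11, -0.428, 0.001]
wrist_force: [-3.1, -4.5, 13.2]
finger_gap: 0.0232
finger_force: 81.3
```

servo_tool(
  rows=[
    {"tx": 0,"ty": -2.5,"tz": 0,"wx": 0,"wy": 0,"wz": 0,"hand": 0},
    {"tx": 0,"ty": -5,"tz": 0,"wx": 0,"wy": 0,"wz": 0,"hand": 0},
    {"tx": 0,"ty": -7.5,"tz": -0.1,"wx": 0,"wy": 0,"wz": 0,"hand": 0},
    {"tx": 0,"ty": -10,"tz": -0.1,"wx": 0,"wy": 0,"wz": 0,"hand": 0},
    {"tx": 0,"ty": -12.5,"tz": -0.2,"wx": 0,"wy": 0,"wz": 0,"hand": 0},
    {"tx": 0,"ty": -15,"tz": -0.2,"wx": 0,"wy": 0,"wz": 0,"hand": 0},
    {"tx": 0,"ty": -17.5,"tz": -0.3,"wx": 0,"wy": 0,"wz": 0,"hand": 0},
    {"tx": 0,"ty": -20,"tz": -0.3,"wx": 0,"wy": 0,"wz": 0,"hand": 0},
  ],
)

```text
t: 9.05
eef_pos: [0.5161, 0.1887, 0.0877]
tcp_rot: [3.108, -0.427, 0.001]
wrist_force: [-2.4, -7.4, 12.8]
finger_gap: 0.0227
finger_force: 81.4
```

```bash
python3 -c "
from h import *
b(-40,32)"
```

```text
t 9.05 tool shift [ 0.1 -1.4 -0.8] turn [ 0.2 -0.1  0.2] pos [0.5161 0.1887 0.0877] F [-2.4 -7.4 12.8] j6 2.12 yawy -105.6
s -41.4 lateral -0.1 foot 31.22  press 16.1 torque [-1.69  0.6  -0.06]
```

servo_tool(
  rows=[
    {"tx": 0,"ty": -2.5,"tz": 0,"wx": 0,"wy": 0,"wz": 0,"hand": 0},
    {"tx": 0,"ty": -5,"tz": -0.1,"wx": 0,"wy": 0,"wz": 0,"hand": 0},
    {"tx": 0,"ty": -7.5,"tz": -0.1,"wx": 0,"wy": 0,"wz": 0,"hand": 0},
    {"tx": 0,"ty": -10,"tz": -0.2,"wx": 0,"wy": 0,"wz": 0,"hand": 0},
    {"tx": 0,"ty": -12.5,"tz": -0.2,"wx": 0,"wy": 0,"wz": 0,"hand": 0},
    {"tx": 0,"ty": -15,"tz": -0.2,"wx": 0,"wy": 0,"wz": 0,"hand": 0},
    {"tx": 0,"ty": -17.5,"tz": -0.2,"wx": 0,"wy": 0,"wz": 0,"hand": 0},
    {"tx": 0,"ty": -20.5,"tz": -0.2,"wx": 0,"wy": 0,"wz": 0,"hand": 0},
  ],
)

```text
t: 9.72
eef_pos: [0.5217, 0.2084, 0.0881]
tcp_rot: [3.109, -0.427, 0.001]
wrist_force: [-3.1, -7.6, 14.2]
finger_gap: 0.0229
finger_force: 81.5
```

```bash
python3 -c "
from h import *
b(-20,32)"
```

```text
t 9.72 tool shift [ 0.1 -0.9 -0.4] turn [ 0.2 -0.1  0.1] pos [0.5217 0.2084 0.0881] F [-3.1 -7.6 14.2] j6 2.15 yawy -105.7
s -20.9 lateral -0.1 foot 31.62  press 17.5 torque [-1.63  0.67 -0.02]
```

Good; 17.5 N at key 4, and the foot is rising with the rail. Next, key 5.

servo_tool(
  rows=[
    {"tx": 0,"ty": -2.5,"tz": -0.1,"wx": 0,"wy": 0,"wz": 0,"hand": 0},
    {"tx": 0,"ty": -5,"tz": -0.2,"wx": 0,"wy": 0,"wz": 0,"hand": 0},
    {"tx": 0,"ty": -7.5,"tz": -0.2,"wx": 0,"wy": 0,"wz": 0,"hand": 0},
    {"tx": 0,"ty": -10,"tz": -0.3,"wx": 0,"wy": 0,"wz": 0,"hand": 0},
    {"tx": 0,"ty": -12.5,"tz": -0.4,"wx": 0,"wy": 0,"wz": 0,"hand": 0},
    {"tx": 0,"ty": -15,"tz": -0.5,"wx": 0,"wy": 0,"wz": 0,"hand": 0},
    {"tx": 0,"ty": -17.5,"tz": -0.5,"wx": 0,"wy": 0,"wz": 0,"hand": 0},
    {"tx": 0,"ty": -20,"tz": -0.5,"wx": 0,"wy": 0,"wz": 0,"hand": 0},
  ],
)

```text
t: 10.38
eef_pos: [0.5273, 0.2281, 0.0886]
tcp_rot: [3.109, -0.428, 0.001]
wrist_force: [-3.0, -6.8, 12.8]
finger_gap: 0.0232
finger_force: 81.4
```

```bash
python3 -c "
from h import *
b(0,32)"
```

```text
t 10.38 tool shift [ 0.1 -0.4  0.1] turn [ 0.2 -0.1  0.1] pos [0.5273 0.2281 0.0886] F [-3.  -6.8 12.8] j6 2.18 yawy -105.7
s -0.4 lateral -0.1 foot 32.15  press 16.1 torque [-1.35  0.64  0.01]
```

servo_tool(
  rows=[
    {"tx": 0,"ty": -2.5,"tz": 0,"wx": 0,"wy": 0,"wz": 0,"hand": 0},
    {"tx": 0,"ty": -5,"tz": -0.1,"wx": 0,"wy": 0,"wz": 0,"hand": 0},
    {"tx": 0,"ty": -7.5,"tz": -0.1,"wx": 0,"wy": 0,"wz": 0,"hand": 0},
    {"tx": 0,"ty": -10,"tz": -0.2,"wx": 0,"wy": 0,"wz": 0,"hand": 0},
    {"tx": 0,"ty": -12.5,"tz": -0.2,"wx": 0,"wy": 0,"wz": 0,"hand": 0},
    {"tx": 0,"ty": -15,"tz": -0.3,"wx": 0,"wy": 0,"wz": 0,"hand": 0},
    {"tx": 0,"ty": -17.5,"tz": -0.3,"wx": 0,"wy": 0,"wz": 0,"hand": 0},
    {"tx": 0,"ty": -20,"tz": -0.4,"wx": 0,"wy": 0,"wz": 0,"hand": 0},
  ],
)

```text
t: 11.05
eef_pos: [0.5328, 0.2474, 0.0891]
tcp_rot: [3.109, -0.428, 0.001]
wrist_force: [-1.8, -5.9, 11.3]
finger_gap: 0.0232
finger_force: 81.4
```

```bash
python3 -c "
from h import *
b(20,32)"
```

```text
t 11.05 tool shift [ 0.1 -0.4  0.6] turn [ 0.2 -0.1  0.1] pos [0.5328 0.2474 0.0891] F [-1.8 -5.9 11.3] j6 2.21 yawy -105.7
s 19.6 lateral -0.1 foot 32.58  press 14.6 torque [-1.39  0.61 -0.03]
```

servo_tool(
  rows=[
    {"tx": 0,"ty": -2.5,"tz": 0.2,"wx": 0,"wy": 0,"wz": 0,"hand": 0},
    {"tx": 0,"ty": -5,"tz": 0.2,"wx": 0,"wy": 0,"wz": 0,"hand": 0},
    {"tx": 0,"ty": -7.5,"tz": 0.2,"wx": 0,"wy": 0,"wz": 0,"hand": 0},
    {"tx": 0,"ty": -10,"tz": 0.1,"wx": 0,"wy": 0,"wz": 0,"hand": 0},
    {"tx": 0,"ty": -12.5,"tz": 0.1,"wx": 0,"wy": 0,"wz": 0,"hand": 0},
    {"tx": 0,"ty": -15,"tz": 0,"wx": 0,"wy": 0,"wz": 0,"hand": 0},
    {"tx": 0,"ty": -17.5,"tz": 0,"wx": 0,"wy": 0,"wz": 0,"hand": 0},
    {"tx": 0,"ty": -20,"tz": 0,"wx": 0,"wy": 0,"wz": 0,"hand": 0},
  ],
)

```text
t: 11.72
eef_pos: [0.5381, 0.2661, 0.0893]
tcp_rot: [3.109, -0.428, 0.001]
wrist_force: [-2.1, -7.1, 14.5]
finger_gap: 0.0231
finger_force: 81.6
```

```bash
python3 -c "
from h import *
b(40,32)"
```

```text
t 11.72 tool shift [ 0.1 -0.9  0.8] turn [ 0.2 -0.1  0.1] pos [0.5381 0.2661 0.0893] F [-2.1 -7.1 14.5] j6 2.24 yawy -105.7
s 39.1 lateral -0.1 foot 32.77  press 17.8 torque [-1.6   0.68 -0.  ]
```

servo_tool(
  rows=[
    {"tx": 0,"ty": -2.5,"tz": 0,"wx": 0,"wy": 0,"wz": 0,"hand": 0},
    {"tx": 0,"ty": -5,"tz": -0.1,"wx": 0,"wy": 0,"wz": 0,"hand": 0},
    {"tx": 0,"ty": -7.5,"tz": -0.2,"wx": 0,"wy": 0,"wz": 0,"hand": 0},
    {"tx": 0,"ty": -10,"tz": -0.3,"wx": 0,"wy": 0,"wz": 0,"hand": 0},
    {"tx": 0,"ty": -12.5,"tz": -0.3,"wx": 0,"wy": 0,"wz": 0,"hand": 0},
    {"tx": 0,"ty": -15,"tz": -0.4,"wx": 0,"wy": 0,"wz": 0,"hand": 0},
    {"tx": 0,"ty": -17.5,"tz": -0.4,"wx": 0,"wy": 0,"wz": 0,"hand": 0},
    {"tx": 0,"ty": -20.5,"tz": -0.4,"wx": 0,"wy": 0,"wz": 0,"hand": 0},
  ],
)

```text
t: 12.38
eef_pos: [0.5437, 0.286, 0.0896]
tcp_rot: [3.109, -0.428, 0.001]
wrist_force: [-3.1, -7.5, 13.8]
finger_gap: 0.0234
finger_force: 81.5
```

```bash
python3 -c "
from h import *
b(60,32)"
```

```text
t 12.38 tool shift [ 0.1 -0.3  1.1] turn [ 0.2 -0.1  0.1] pos [0.5437 0.286  0.0896] F [-3.1 -7.5 13.8] j6 2.26 yawy -105.7
s 59.7 lateral -0.1 foot 33.12  press 17.1 torque [-1.47  0.57 -0.04]
```

servo_tool(
  rows=[
    {"tx": 0,"ty": -2.5,"tz": 0,"wx": 0,"wy": 0,"wz": 0,"hand": 0},
    {"tx": 0,"ty": -5,"tz": -0.1,"wx": 0,"wy": 0,"wz": 0,"hand": 0},
    {"tx": 0,"ty": -7.5,"tz": -0.1,"wx": 0,"wy": 0,"wz": 0,"hand": 0},
    {"tx": 0,"ty": -10,"tz": -0.2,"wx": 0,"wy": 0,"wz": 0,"hand": 0},
    {"tx": 0,"ty": -12.5,"tz": -0.2,"wx": 0,"wy": 0,"wz": 0,"hand": 0},
    {"tx": 0,"ty": -15,"tz": -0.3,"wx": 0,"wy": 0,"wz": 0,"hand": 0},
    {"tx": 0,"ty": -17.5,"tz": -0.3,"wx": 0,"wy": 0,"wz": 0,"hand": 0},
    {"tx": 0,"ty": -20.5,"tz": -0.3,"wx": 0,"wy": 0,"wz": 0,"hand": 0},
  ],
)

```text
t: 13.05
eef_pos: [0.5502, 0.3083, 0.0902]
tcp_rot: [-3.11, 0.43, -0.003]
wrist_force: [-1.6, -0.3, 10.2]
finger_gap: 0.0232
finger_force: 81.1
```

```bash
python3 -c "
from h import *
b(80,32)"
```

```text
t 13.05 tool shift [-0.1  3.   1.7] turn [-0.1 -0.1  0.1] pos [0.5502 0.3083 0.0902] F [-1.6 -0.3 10.2] j6 2.29 yawy -105.7
s 83.0 lateral 0.1 foot 33.70  press 13.5 torque [ 0.04  0.45 -0.01]
```

servo_tool(
  rows=[
    {"tx": 0,"ty": 0,"tz": 0.4,"wx": 0,"wy": 0,"wz": 0,"hand": 0},
    {"tx": 0,"ty": 2,"tz": 0.8,"wx": 0,"wy": 0,"wz": 0,"hand": 0},
    {"tx": 0,"ty": 4,"tz": 0.8,"wx": 0,"wy": 0,"wz": 0,"hand": 0},
    {"tx": 0,"ty": 4,"tz": 0.8,"wx": 0,"wy": 0,"wz": 0,"hand": 0},
  ],
)

```text
t: 13.38
eef_pos: [0.5492, 0.3047, 0.0899]
tcp_rot: [-3.109, 0.43, -0.004]
wrist_force: [-3.0, 1.1, 11.7]
finger_gap: 0.023
finger_force: 81.5
```

```bash
python3 -c "
from h import *
b(86,32)"
```

```text
t 13.38 tool shift [-0.2 -6.7  1.5] turn [-0.2 -0.1  0.1] pos [0.5492 0.3047 0.0899] F [-3.   1.1 11.7] j6 2.28 yawy -105.7
s 79.3 lateral 0.2 foot 33.44  press 15.0 torque [0.07 0.61 0.04]
```

servo_tool(
  rows=[
    {"tx": 0,"ty": 0,"tz": 0.4,"wx": 0,"wy": 0,"wz": 0,"hand": 0},
    {"tx": 0,"ty": -3,"tz": 0.5,"wx": 0,"wy": 0,"wz": 0,"hand": 0},
    {"tx": 0,"ty": -6,"tz": 0.5,"wx": 0,"wy": 0,"wz": 0,"hand": 0},
    {"tx": 0,"ty": -6,"tz": 0.5,"wx": 0,"wy": 0,"wz": 0,"hand": 0},
    {"tx": 0,"ty": -3,"tz": 0.5,"wx": 0,"wy": 0,"wz": 0,"hand": 0},
    {"tx": 0,"ty": 0,"tz": 0.6,"wx": 0,"wy": 0,"wz": 0,"hand": 0},
    {"tx": 0,"ty": 4,"tz": 0.7,"wx": 0,"wy": 0,"wz": 0,"hand": 0},
    {"tx": 0,"ty": 4,"tz": 0.7,"wx": 0,"wy": 0,"wz": 0,"hand": 0},
  ],
)

```text
t: 14.05
eef_pos: [0.5482, 0.3007, 0.0897]
tcp_rot: [-3.109, 0.43, -0.005]
wrist_force: [-3.8, -0.3, 15.1]
finger_gap: 0.0228
finger_force: 81.7
```

```bash
python3 -c "
from h import *
b(40,32)"
```

```text
t 14.05 tool shift [-0.3 35.1  1.1] turn [-0.2 -0.1  0. ] pos [0.5482 0.3007 0.0897] F [-3.8 -0.3 15.1] j6 2.28 yawy -105.8
s 75.1 lateral 0.3 foot 33.19  press 18.4 torque [0.09 0.76 0.06]
```

servo_tool(
  rows=[
    {"tx": 0,"ty": 4,"tz": 0,"wx": 0,"wy": 0,"wz": 0,"hand": 0},
    {"tx": 0,"ty": 8,"tz": 0.1,"wx": 0,"wy": 0,"wz": 0,"hand": 0},
    {"tx": 0,"ty": 12,"tz": 0.1,"wx": 0,"wy": 0,"wz": 0,"hand": 0},
    {"tx": 0,"ty": 16,"tz": 0.2,"wx": 0,"wy": 0,"wz": 0,"hand": 0},
    {"tx": 0,"ty": 20,"tz": 0.3,"wx": 0,"wy": 0,"wz": 0,"hand": 0},
    {"tx": 0,"ty": 24,"tz": 0.3,"wx": 0,"wy": 0,"wz": 0,"hand": 0},
    {"tx": 0,"ty": 28,"tz": 0.4,"wx": 0,"wy": 0,"wz": 0,"hand": 0},
    {"tx": 0,"ty": 32,"tz": 0.5,"wx": 0,"wy": 0,"wz": 0,"hand": 0},
  ],
)

```text
t: 14.72
eef_pos: [0.5397, 0.2705, 0.0892]
tcp_rot: [-3.108, 0.43, -0.005]
wrist_force: [-3.8, 1.9, 14.6]
finger_gap: 0.0231
finger_force: 81.8
```

```bash
python3 -c "
from h import *
b(40,32)"
```

```text
t 14.72 tool shift [-0.3  3.7  0.7] turn [-0.2 -0.2  0. ] pos [0.5397 0.2705 0.0892] F [-3.8  1.9 14.6] j6 2.24 yawy -105.8
s 43.7 lateral 0.3 foot 32.69  press 17.9 torque [0.35 0.75 0.04]
```

Steady at 18 N; I'll keep the slope.

servo_tool(
  rows=[
    {"tx": 0,"ty": 4,"tz": 0,"wx": 0,"wy": 0,"wz": 0,"hand": 0},
    {"tx": 0,"ty": 8,"tz": 0.1,"wx": 0,"wy": 0,"wz": 0,"hand": 0},
    {"tx": 0,"ty": 12,"tz": 0.2,"wx": 0,"wy": 0,"wz": 0,"hand": 0},
    {"tx": 0,"ty": 16,"tz": 0.3,"wx": 0,"wy": 0,"wz": 0,"hand": 0},
    {"tx": 0,"ty": 20,"tz": 0.3,"wx": 0,"wy": 0,"wz": 0,"hand": 0},
    {"tx": 0,"ty": 24,"tz": 0.4,"wx": 0,"wy": 0,"wz": 0,"hand": 0},
    {"tx": 0,"ty": 28,"tz": 0.5,"wx": 0,"wy": 0,"wz": 0,"hand": 0},
    {"tx": 0,"ty": 32,"tz": 0.5,"wx": 0,"wy": 0,"wz": 0,"hand": 0},
  ],
)

```text
t: 15.38
eef_pos: [0.5311, 0.2395, 0.0886]
tcp_rot: [-3.109, 0.43, -0.005]
wrist_force: [-2.5, 1.7, 15.0]
finger_gap: 0.0236
finger_force: 81.8
```

```bash
python3 -c "
from h import *
b(0,32)"
```

```text
t 15.38 tool shift [-0.4 11.6  0.1] turn [-0.2 -0.2  0. ] pos [0.5311 0.2395 0.0886] F [-2.5  1.7 15. ] j6 2.2 yawy -105.8
s 11.6 lateral 0.4 foot 32.11  press 18.3 torque [0.32 0.81 0.02]
```

servo_tool(
  rows=[
    {"tx": 0,"ty": 4,"tz": 0,"wx": 0,"wy": 0,"wz": 0,"hand": 0},
    {"tx": 0,"ty": 8,"tz": 0.1,"wx": 0,"wy": 0,"wz": 0,"hand": 0},
    {"tx": 0,"ty": 12,"tz": 0.2,"wx": 0,"wy": 0,"wz": 0,"hand": 0},
    {"tx": 0,"ty": 16,"tz": 0.3,"wx": 0,"wy": 0,"wz": 0,"hand": 0},
    {"tx": 0,"ty": 20,"tz": 0.3,"wx": 0,"wy": 0,"wz": 0,"hand": 0},
    {"tx": 0,"ty": 24,"tz": 0.4,"wx": 0,"wy": 0,"wz": 0,"hand": 0},
    {"tx": 0,"ty": 28,"tz": 0.5,"wx": 0,"wy": 0,"wz": 0,"hand": 0},
    {"tx": 0,"ty": 32,"tz": 0.5,"wx": 0,"wy": 0,"wz": 0,"hand": 0},
  ],
)

```text
t: 16.05
eef_pos: [0.5224, 0.2085, 0.0879]
tcp_rot: [-3.109, 0.43, -0.005]
wrist_force: [-2.8, 1.8, 14.7]
finger_gap: 0.0234
finger_force: 81.8
```

```bash
python3 -c "
from h import *
b(-40,32)"
```

```text
t 16.05 tool shift [-0.5 19.4 -0.7] turn [-0.2 -0.2  0. ] pos [0.5224 0.2085 0.0879] F [-2.8  1.8 14.7] j6 2.15 yawy -105.8
s -20.6 lateral 0.5 foot 31.38  press 18.0 torque [0.3  0.73 0.02]
```

servo_tool(
  rows=[
    {"tx": 0,"ty": 4,"tz": 0,"wx": 0,"wy": 0,"wz": 0,"hand": 0},
    {"tx": 0,"ty": 8,"tz": 0.1,"wx": 0,"wy": 0,"wz": 0,"hand": 0},
    {"tx": 0,"ty": 12,"tz": 0.2,"wx": 0,"wy": 0,"wz": 0,"hand": 0},
    {"tx": 0,"ty": 16,"tz": 0.3,"wx": 0,"wy": 0,"wz": 0,"hand": 0},
    {"tx": 0,"ty": 20,"tz": 0.4,"wx": 0,"wy": 0,"wz": 0,"hand": 0},
    {"tx": 0,"ty": 24,"tz": 0.5,"wx": 0,"wy": 0,"wz": 0,"hand": 0},
    {"tx": 0,"ty": 28,"tz": 0.6,"wx": 0,"wy": 0,"wz": 0,"hand": 0},
    {"tx": 0,"ty": 32,"tz": 0.6,"wx": 0,"wy": 0,"wz": 0,"hand": 0},
  ],
)

```text
t: 16.72
eef_pos: [0.5138, 0.1777, 0.087]
tcp_rot: [-3.109, 0.43, -0.005]
wrist_force: [-3.0, 2.8, 13.4]
finger_gap: 0.0229
finger_force: 81.8
```

```bash
python3 -c "
from h import *
b(-80,32)"
```

```text
t 16.72 tool shift [-0.6 27.4 -1.6] turn [-0.2 -0.2  0. ] pos [0.5138 0.1777 0.087 ] F [-3.   2.8 13.4] j6 2.1 yawy -105.8
s -52.6 lateral 0.6 foot 30.54  press 16.7 torque [ 0.19  0.68 -0.03]
```

servo_tool(
  rows=[
    {"tx": 0,"ty": 4,"tz": 0.2,"wx": 0,"wy": 0,"wz": 0,"hand": 0},
    {"tx": 0,"ty": 8,"tz": 0.3,"wx": 0,"wy": 0,"wz": 0,"hand": 0},
    {"tx": 0,"ty": 12,"tz": 0.4,"wx": 0,"wy": 0,"wz": 0,"hand": 0},
    {"tx": 0,"ty": 16,"tz": 0.5,"wx": 0,"wy": 0,"wz": 0,"hand": 0},
    {"tx": 0,"ty": 20,"tz": 0.6,"wx": 0,"wy": 0,"wz": 0,"hand": 0},
    {"tx": 0,"ty": 24,"tz": 0.7,"wx": 0,"wy": 0,"wz": 0,"hand": 0},
    {"tx": 0,"ty": 28,"tz": 0.8,"wx": 0,"wy": 0,"wz": 0,"hand": 0},
    {"tx": 0,"ty": 28,"tz": 0.9,"wx": 0,"wy": 0,"wz": 0,"hand": 0},
  ],
)

```text
t: 17.38
eef_pos: [0.5059, 0.1497, 0.086]
tcp_rot: [-3.111, 0.43, -0.005]
wrist_force: [-3.2, -1.1, 14.8]
finger_gap: 0.0231
finger_force: 81.9
```

```bash
python3 -c "
from h import *
b(-80,32)"
```

```text
t 17.38 tool shift [-0.7 -1.7 -2.5] turn [-0.1 -0.2  0. ] pos [0.5059 0.1497 0.086 ] F [-3.2 -1.1 14.8] j6 2.05 yawy -105.8
s -81.7 lateral 0.7 foot 29.46  press 18.1 torque [-0.05  0.62  0.02]
```

servo_tool(
  rows=[
    {"tx": -0.5,"ty": 2,"tz": 0.3,"wx": 0,"wy": 0,"wz": 0,"hand": 0},
    {"tx": -0.7,"ty": 4,"tz": 0.4,"wx": 0,"wy": 0,"wz": 0,"hand": 0},
    {"tx": -0.7,"ty": 4,"tz": 0.4,"wx": 0,"wy": 0,"wz": 0,"hand": 0},
    {"tx": -0.7,"ty": 0,"tz": 0.4,"wx": 0,"wy": 0,"wz": 0,"hand": 0},
    {"tx": -0.7,"ty": -2,"tz": 0.4,"wx": 0,"wy": 0,"wz": 0,"hand": 0},
    {"tx": -0.7,"ty": -2,"tz": 0.4,"wx": 0,"wy": 0,"wz": 0,"hand": 0},
  ],
)

```text
t: 17.88
eef_pos: [0.5066, 0.1527, 0.0859]
tcp_rot: [-3.11, 0.43, -0.007]
wrist_force: [-3.0, 0.4, 17.1]
finger_gap: 0.0231
finger_force: 82.0
```

```bash
python3 -c "
from h import *
b(-80,32)"
```

```text
t 17.88 tool shift [-0.6  1.3 -2.6] turn [-0.1 -0.2  0.1] pos [0.5066 0.1527 0.0859] F [-3.   0.4 17.1] j6 2.06 yawy -105.7
s -78.7 lateral 0.6 foot 29.41  press 20.4 torque [ 0.14  0.59 -0.05]
```

servo_tool(
  rows=[
    {"tx": 0,"ty": -5,"tz": -0.3,"wx": 0,"wy": 0,"wz": 0,"hand": 0},
    {"tx": 0,"ty": -10,"tz": -0.6,"wx": 0,"wy": 0,"wz": 0,"hand": 0},
    {"tx": 0,"ty": -15,"tz": -0.8,"wx": 0,"wy": 0,"wz": 0,"hand": 0},
    {"tx": 0,"ty": -20,"tz": -1.0,"wx": 0,"wy": 0,"wz": 0,"hand": 0},
    {"tx": 0,"ty": -25,"tz": -1.2,"wx": 0,"wy": 0,"wz": 0,"hand": 0},
    {"tx": 0,"ty": -30,"tz": -1.3,"wx": 0,"wy": 0,"wz": 0,"hand": 0},
    {"tx": 0,"ty": -35,"tz": -1.4,"wx": 0,"wy": 0,"wz": 0,"hand": 0},
    {"tx": 0,"ty": -40,"tz": -1.5,"wx": 0,"wy": 0,"wz": 0,"hand": 0},
  ],
)

```text
t: 18.55
eef_pos: [0.5174, 0.191, 0.0874]
tcp_rot: [-3.11, 0.43, -0.007]
wrist_force: [-1.9, -0.3, 14.1]
finger_gap: 0.0232
finger_force: 81.9
```

```bash
python3 -c "
from h import *
b(-40,32)"
```

```text
t 18.55 tool shift [-0.5  1.2 -1.2] turn [-0.1 -0.2  0.1] pos [0.5174 0.191  0.0874] F [-1.9 -0.3 14.1] j6 2.12 yawy -105.7
s -38.8 lateral 0.5 foot 30.85  press 17.4 torque [-0.17  0.45  0.05]
```

servo_tool(
  rows=[
    {"tx": 0,"ty": -6,"tz": -0.1,"wx": 0,"wy": 0,"wz": 0,"hand": 0},
    {"tx": 0,"ty": -12,"tz": -0.2,"wx": 0,"wy": 0,"wz": 0,"hand": 0},
    {"tx": 0,"ty": -18,"tz": -0.4,"wx": 0,"wy": 0,"wz": 0,"hand": 0},
    {"tx": 0,"ty": -24,"tz": -0.5,"wx": 0,"wy": 0,"wz": 0,"hand": 0},
    {"tx": 0,"ty": -30,"tz": -0.7,"wx": 0,"wy": 0,"wz": 0,"hand": 0},
    {"tx": 0,"ty": -36,"tz": -0.8,"wx": 0,"wy": 0,"wz": 0,"hand": 0},
    {"tx": 0,"ty": -42,"tz": -0.9,"wx": 0,"wy": 0,"wz": 0,"hand": 0},
    {"tx": 0,"ty": -48,"tz": -1.0,"wx": 0,"wy": 0,"wz": 0,"hand": 0},
  ],
)

```text
t: 19.22
eef_pos: [0.5306, 0.2375, 0.0886]
tcp_rot: [-3.11, 0.43, -0.007]
wrist_force: [-2.8, -0.5, 13.5]
finger_gap: 0.0231
finger_force: 81.9
```

```bash
python3 -c "
from h import *
b(40,32)"
```

```text
t 19.22 tool shift [ -0.5 -30.5   0.1] turn [-0.2 -0.2  0.1] pos [0.5306 0.2375 0.0886] F [-2.8 -0.5 13.5] j6 2.19 yawy -105.7
s 9.5 lateral 0.5 foot 32.05  press 16.8 torque [-0.18  0.45 -0.02]
```

servo_tool(
  rows=[
    {"tx": 0,"ty": -6,"tz": 0,"wx": 0,"wy": 0,"wz": 0,"hand": 0},
    {"tx": 0,"ty": -12,"tz": -0.1,"wx": 0,"wy": 0,"wz": 0,"hand": 0},
    {"tx": 0,"ty": -18,"tz": -0.1,"wx": 0,"wy": 0,"wz": 0,"hand": 0},
    {"tx": 0,"ty": -24,"tz": -0.2,"wx": 0,"wy": 0,"wz": 0,"hand": 0},
    {"tx": 0,"ty": -30,"tz": -0.3,"wx": 0,"wy": 0,"wz": 0,"hand": 0},
    {"tx": 0,"ty": -36,"tz": -0.4,"wx": 0,"wy": 0,"wz": 0,"hand": 0},
    {"tx": 0,"ty": -42,"tz": -0.5,"wx": 0,"wy": 0,"wz": 0,"hand": 0},
    {"tx": 0,"ty": -48,"tz": -0.6,"wx": 0,"wy": 0,"wz": 0,"hand": 0},
  ],
)

```text
t: 19.88
eef_pos: [0.5437, 0.2839, 0.0894]
tcp_rot: [-3.109, 0.43, -0.007]
wrist_force: [-1.8, -0.5, 13.0]
finger_gap: 0.0234
finger_force: 81.9
```

```bash
python3 -c "
from h import *
b(80,32)"
```

```text
t 19.88 tool shift [ -0.5 -22.3   1. ] turn [-0.2 -0.2  0.1] pos [0.5437 0.2839 0.0894] F [-1.8 -0.5 13. ] j6 2.26 yawy -105.7
s 57.7 lateral 0.5 foot 32.91  press 16.3 torque [-0.15  0.42 -0.  ]
```

servo_tool(
  rows=[
    {"tx": 0,"ty": -5,"tz": 0,"wx": 0,"wy": 0,"wz": 0,"hand": 0},
    {"tx": 0,"ty": -10,"tz": 0,"wx": 0,"wy": 0,"wz": 0,"hand": 0},
    {"tx": 0,"ty": -15,"tz": 0,"wx": 0,"wy": 0,"wz": 0,"hand": 0},
    {"tx": 0,"ty": -20,"tz": -0.1,"wx": 0,"wy": 0,"wz": 0,"hand": 0},
    {"tx": 0,"ty": -25,"tz": -0.1,"wx": 0,"wy": 0,"wz": 0,"hand": 0},
    {"tx": 0,"ty": -29,"tz": -0.1,"wx": 0,"wy": 0,"wz": 0,"hand": 0},
    {"tx": 0,"ty": -29,"tz": -0.1,"wx": 0,"wy": 0,"wz": 0,"hand": 0},
    {"tx": 0,"ty": -24,"tz": 0.2,"wx": 0,"wy": 0,"wz": 0,"hand": 0},
  ],
)

```text
t: 20.55
eef_pos: [0.5509, 0.3088, 0.0896]
tcp_rot: [-3.106, 0.429, -0.009]
wrist_force: [-2.2, 1.0, 14.7]
finger_gap: 0.0235
finger_force: 81.6
```

```bash
python3 -c "
from h import *
b(80,82)"
```

```text
t 20.55 tool shift [ -0.4   3.3 -48.9] turn [-0.4 -0.3  0.1] pos [0.5509 0.3088 0.0896] F [-2.2  1.  14.7] j6 2.29 yawy -105.7
s 83.7 lateral 0.6 foot 33.09  press 18.0 torque [ 0.26  0.45 -0.  ]
```

servo_tool(
  rows=[
    {"tx": 0,"ty": 0,"tz": -8,"wx": 0,"wy": 0,"wz": 0,"hand": 0},
    {"tx": 0,"ty": 0,"tz": -25,"wx": 0,"wy": 0,"wz": 0,"hand": 0},
    {"tx": 0,"ty": 0,"tz": -50,"wx": 0,"wy": 0,"wz": 0,"hand": 0},
    {"tx": -5,"ty": 20,"tz": -80,"wx": 0,"wy": 0,"wz": 0,"hand": 0},
    {"tx": -12,"ty": 45,"tz": -100,"wx": 0,"wy": 0,"wz": 0,"hand": 0},
    {"tx": -20,"ty": 75,"tz": -110,"wx": 0,"wy": 0,"wz": 0,"hand": 0},
    {"tx": -28,"ty": 110,"tz": -110,"wx": 0,"wy": 0,"wz": 0,"hand": 0},
    {"tx": -30,"ty": 145,"tz": -110,"wx": 0,"wy": 0,"wz": 0,"hand": 0},
  ],
)

```text
t: 21.22
eef_pos: [0.4784, 0.1738, 0.1967]
tcp_rot: [-3.112, 0.428, -0.0]
wrist_force: [0.3, -1.2, -4.1]
finger_gap: 0.0232
finger_force: 79.5
```

servo_tool(
  rows=[
    {"tx": 0,"ty": 25,"tz": 0,"wx": 0,"wy": 0,"wz": 0,"hand": 0},
    {"tx": 0,"ty": 38,"tz": 0,"wx": 0,"wy": 0,"wz": 0,"hand": 0},
    {"tx": 0,"ty": 38,"tz": 0,"wx": 0,"wy": 0,"wz": 0,"hand": 0},
    {"tx": 0,"ty": 38,"tz": 0,"wx": 0,"wy": 0,"wz": 0,"hand": 0},
  ],
)

```text
t: 21.55
eef_pos: [0.4699, 0.1378, 0.1962]
tcp_rot: [-3.111, 0.433, -0.0]
wrist_force: [1.2, 0.5, -4.2]
finger_gap: 0.0234
finger_force: 79.6
```

```bash
cat > keys.py <<'E'
from h import *
b(-100,142)
c=manip.calibration("wrist"); p,d=manip.read_camera("wrist"); cv2.imwrite("pics/w3.png",p[:,:,::-1]); P,uv=cloud("wrist",d,c)
Y=(P[:,:2]-M)@EY*1e3; X=(P[:,:2]-M)@EX*1e3
for k in range(9):
    s=(abs(Y-20*(k-4))<7)&(abs(X)<8)&(P[:,2]<.06)
    print(k+1,s.sum(),np.round(np.percentile(P[s,2]*1e3,[10,50,90]),2) if s.any() else "")
E
python3 keys.py
```

```text
t 21.55 tool shift [30.7 -3.  -2.3] turn [-0.1 -0.  -0. ] pos [0.4699 0.1378 0.1962] F [ 1.2  0.5 -4.2] j6 2.05 yawy -105.8
s -103.0 lateral -30.7 foot 139.71  press -0.9 torque [0.03 0.01 0.01]
1 256 [30.28 31.26 32.15]
2 258 [30.73 31.72 32.66]
3 261 [31.31 32.23 33.17]
4 267 [31.59 32.57 33.49]
5 268 [32.13 33.11 33.97]
6 281 [32.49 33.46 34.43]
7 278 [33.07 34.07 34.99]
8 281 [33.44 34.46 35.4 ]
9 283 [33.9  34.99 35.81]
```

View pics/w3.png

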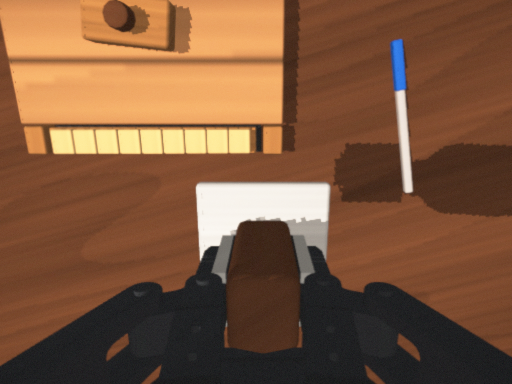

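Keys now lie on a straight line: 31.3 to 35.0 mm, 0.46 mm per key, with residuals under 0.15 mm. That means all nine are home. The view shows the strip flush at (50–250, 140), and the roller sits straight in the fingers. Now to return it.

```bash
python3 -c "
from h import *
to(.5245,-.1707,.19,-106.5)"
```

```text
t 21.6 tool shift [136.1 282.8   6. ] turn [-0.1 -0.   0.7] pos [0.4705 0.1384 0.1963] F [ 0.1  0.3 -3. ] j6 2.05 yawy -105.8
```

servo_tool(
  rows=[
    {"tx": 13,"ty": 28,"tz": 0,"wx": 0,"wy": 0,"wz": 0,"hand": 0},
    {"tx": 31,"ty": 64,"tz": 0,"wx": 0,"wy": 0,"wz": 0,"hand": 0},
    {"tx": 49,"ty": 101,"tz": 0,"wx": 0,"wy": 0,"wz": 0,"hand": 0},
    {"tx": 67,"ty": 138,"tz": 0,"wx": 0,"wy": 0,"wz": 0.3,"hand": 0},
    {"tx": 85,"ty": 175,"tz": 0,"wx": 0,"wy": 0,"wz": 0.7,"hand": 0},
    {"tx": 102,"ty": 212,"tz": 2,"wx": 0,"wy": 0,"wz": 0.7,"hand": 0},
    {"tx": 118,"ty": 246,"tz": 4,"wx": 0,"wy": 0,"wz": 0.7,"hand": 0},
    {"tx": 130,"ty": 270,"tz": 6,"wx": 0,"wy": 0,"wz": 0.7,"hand": 0},
  ],
)

```text
t: 22.27
eef_pos: [0.5239, -0.16, 0.19]
tcp_rot: [3.108, -0.449, 0.003]
wrist_force: [0.5, 0.9, -2.2]
finger_gap: 0.0232
finger_force: 79.9
```

servo_tool(
  rows=[
    {"tx": 4,"ty": 8,"tz": 2,"wx": 0,"wy": 0,"wz": 0,"hand": 0},
    {"tx": 6,"ty": 13,"tz": 6,"wx": 0,"wy": 0,"wz": 0,"hand": 0},
    {"tx": 6,"ty": 13,"tz": 12,"wx": 0,"wy": 0,"wz": 0,"hand": 0},
    {"tx": 6,"ty": 13,"tz": 18,"wx": 0,"wy": 0,"wz": 0,"hand": 0},
    {"tx": 6,"ty": 13,"tz": 20,"wx": 0,"wy": 0,"wz": 0,"hand": 0},
    {"tx": 6,"ty": 13,"tz": 20,"wx": 0,"wy": 0,"wz": 0,"hand": 0},
    {"tx": 6,"ty": 13,"tz": 20,"wx": 0,"wy": 0,"wz": 0,"hand": 0},
  ],
)

```text
t: 22.85
eef_pos: [0.5234, -0.1701, 0.1701]
tcp_rot: [-3.109, 0.446, 0.001]
wrist_force: [-0.5, -1.1, -3.8]
finger_gap: 0.0229
finger_force: 79.9
```

Run:
```python
from h import *
to(.5245,-.1707,.125,-106.5)
c=manip.calibration("wrist"); p,d=manip.read_camera("wrist"); cv2.imwrite("pics/w4.png",p[:,:,::-1]); P,uv=cloud("wrist",d,c)
for lo,hi,r in ((.004,.010,.075),(.05,.060,.05),):
    m=(np.hypot(P[:,0]-.525,P[:,1]+.171)<r)&(P[:,2]>lo)&(P[:,2]<hi); print(lo,rect(P[m]) if m.sum()>5 else m.sum())
s=manip.observe(); e=s["eef_pos"]
m=(np.hypot(P[:,0]-e[0],P[:,1]-e[1])<.05)&(P[:,2]>e[2]-.012)&(P[:,2]<e[2]+.004); print("plate",rect(P[m]),np.median(P[m,2]),e)
to(.5245,-.1707,.125,-106.5)
```

```text
t 22.85 tool shift [ 1.3  0.3 45.1] turn [-0.   0.   0.2] pos [ 0.5234 -0.1701  0.1701] F [-0.5 -1.1 -3.8] j6 1.46 yawy -106.3
0.004 (array([ 544.8, -176.2]), array([85.1, 59.4]), 73.7, 4071)
0.05 (array([ 541.7, -175.3]), array([62. , 28.8]), 74.2, 1172)
plate (array([ 535.5, -172.4]), array([62.3, 39. ]), 74.0, 7072) 0.16564743250438424 [ 0.52368362 -0.17040803  0.17043703]
t 22.9 tool shift [ 0.9  0.1 45.4] turn [-0.  -0.   0.1] pos [ 0.5237 -0.1704  0.1704] F [-0.2 -0.  -2.5] j6 1.46 yawy -106.4
```

View pics/w4.png

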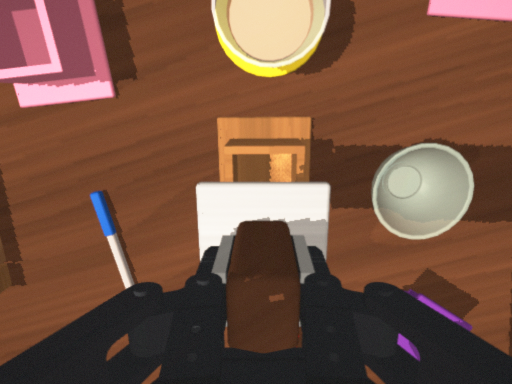

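The view shows the stand mouth at (265,165) with the roller just above and behind it. The plate is about 1.5 mm short in x and 1 mm off in y, so I'll correct that and lower.

servo_tool(
  rows=[
    {"tx": 1.3,"ty": 0.7,"tz": 3,"wx": 0,"wy": 0,"wz": 0,"hand": 0},
    {"tx": 1.3,"ty": 0.7,"tz": 12,"wx": 0,"wy": 0,"wz": 0,"hand": 0},
    {"tx": 1.3,"ty": 0.7,"tz": 24,"wx": 0,"wy": 0,"wz": 0,"hand": 0},
    {"tx": 1.3,"ty": 0.7,"tz": 38,"wx": 0,"wy": 0,"wz": 0,"hand": 0},
    {"tx": 1.3,"ty": 0.7,"tz": 50,"wx": 0,"wy": 0,"wz": 0,"hand": 0},
    {"tx": 1.3,"ty": 0.7,"tz": 60,"wx": 0,"wy": 0,"wz": 0,"hand": 0},
    {"tx": 1.3,"ty": 0.7,"tz": 66,"wx": 0,"wy": 0,"wz": 0,"hand": 0},
    {"tx": 1.3,"ty": 0.7,"tz": 68,"wx": 0,"wy": 0,"wz": 0,"hand": 0},
  ],
)

```text
t: 23.57
eef_pos: [0.5239, -0.1722, 0.1009]
tcp_rot: [-3.109, 0.449, 0.004]
wrist_force: [0.0, 0.3, -2.9]
finger_gap: 0.0234
finger_force: 79.9
```

```bash
python3 -c "
from h import *
to(.525,-.1717,.068,-106.3)"
```

```text
t 23.57 tool shift [ 1.  -0.8 32.9] turn [-0.   0.1 -0.1] pos [ 0.5239 -0.1722  0.1009] F [ 0.   0.3 -2.9] j6 1.46 yawy -106.4
```

servo_tool(
  rows=[
    {"tx": 0.5,"ty": -0.4,"tz": 8,"wx": 0,"wy": 0,"wz": 0,"hand": 0},
    {"tx": 0.5,"ty": -0.4,"tz": 16,"wx": 0,"wy": 0,"wz": 0,"hand": 0},
    {"tx": 0.5,"ty": -0.4,"tz": 23,"wx": 0,"wy": 0,"wz": 0,"hand": 0},
    {"tx": 0.5,"ty": -0.4,"tz": 28,"wx": 0,"wy": 0,"wz": 0,"hand": 0},
    {"tx": 0.5,"ty": -0.4,"tz": 31,"wx": 0,"wy": 0,"wz": 0,"hand": 0},
    {"tx": 0.5,"ty": -0.4,"tz": 32,"wx": 0,"wy": 0,"wz": 0,"hand": 0},
    {"tx": 0.5,"ty": -0.4,"tz": 32,"wx": 0,"wy": 0,"wz": 0,"hand": 0},
    {"tx": 0.5,"ty": -0.4,"tz": 32,"wx": 0,"wy": 0,"wz": 0,"hand": 0},
  ],
)

```text
t: 24.23
eef_pos: [0.5255, -0.1723, 0.0705]
tcp_rot: [3.109, -0.449, 0.001]
wrist_force: [0.3, -0.3, -3.2]
finger_gap: 0.0229
finger_force: 79.9
```

```bash
python3 -c "
from h import *
to(.525,-.1717,.0665,-106.3)"
```

```text
t 24.23 tool shift [-0.7 -0.5  4. ] turn [ 0.  -0.  -0.1] pos [ 0.5255 -0.1723  0.0705] F [ 0.3 -0.3 -3.2] j6 1.46 yawy -106.4
```

servo_tool(
  rows=[
    {"tx": 0,"ty": 0,"tz": 0.7,"wx": 0,"wy": 0,"wz": 0,"hand": 0},
    {"tx": 0,"ty": 0,"tz": 1.4,"wx": 0,"wy": 0,"wz": 0,"hand": 0},
    {"tx": 0,"ty": 0,"tz": 2.1,"wx": 0,"wy": 0,"wz": 0,"hand": 0},
    {"tx": 0,"ty": 0,"tz": 2.8,"wx": 0,"wy": 0,"wz": 0,"hand": 0},
    {"tx": 0,"ty": 0,"tz": 3.3,"wx": 0,"wy": 0,"wz": 0,"hand": 0},
    {"tx": 0,"ty": 0,"tz": 3.3,"wx": 0,"wy": 0,"wz": 0,"hand": 0},
    {"tx": 0,"ty": 0,"tz": 3.3,"wx": 0,"wy": 0,"wz": 0,"hand": 0},
  ],
)

```text
t: 24.82
eef_pos: [0.5253, -0.1722, 0.067]
tcp_rot: [-3.109, 0.449, 0.0]
wrist_force: [0.0, -0.9, -3.4]
finger_gap: 0.0227
finger_force: 79.9
```

```bash
python3 -c "
from h import *
to(.525,-.1717,.0665,-106.3)"
```

```text
t 24.82 tool shift [-0.4 -0.4  0.5] turn [-0.   0.  -0.1] pos [ 0.5253 -0.1722  0.067 ] F [ 0.  -0.9 -3.4] j6 1.46 yawy -106.4
```

servo_tool(
  rows=[
    {"tx": 0,"ty": 0,"tz": 0.4,"wx": 0,"wy": 0,"wz": 0,"hand": 0},
    {"tx": 0,"ty": 0,"tz": 0.8,"wx": 0,"wy": 0,"wz": 0,"hand": 0},
    {"tx": 0,"ty": 0,"tz": 1.1,"wx": 0,"wy": 0,"wz": 0,"hand": 0},
    {"tx": 0,"ty": 0,"tz": 1.1,"wx": 0,"wy": 0,"wz": 0,"hand": 0},
  ],
)

```text
t: 25.15
eef_pos: [0.5254, -0.1723, 0.0665]
tcp_rot: [3.109, -0.449, 0.001]
wrist_force: [-1.9, 1.2, 4.2]
finger_gap: 0.0229
finger_force: 80.9
```

```bash
python3 -c "
from h import *
to(.525,-.1717,.0665,-106.3)"
```

```text
t 25.15 tool shift [-0.5 -0.4  0. ] turn [ 0.  -0.  -0.1] pos [ 0.5254 -0.1723  0.0665] F [-1.9  1.2  4.2] j6 1.46 yawy -106.4
```

Plate is seated on the rim. Release and retreat.

servo_tool(
  rows=[
    {"tx": 0,"ty": 0,"tz": -0.5,"wx": 0,"wy": 0,"wz": 0,"hand": 0.1},
    {"tx": 0,"ty": 0,"tz": -0.5,"wx": 0,"wy": 0,"wz": 0,"hand": 0.4},
    {"tx": 0,"ty": 0,"tz": -0.5,"wx": 0,"wy": 0,"wz": 0,"hand": 0.7},
    {"tx": 0,"ty": 0,"tz": -0.5,"wx": 0,"wy": 0,"wz": 0,"hand": 0.9},
    {"tx": 0,"ty": 0,"tz": -0.5,"wx": 0,"wy": 0,"wz": 0,"hand": 0.9},
    {"tx": 0,"ty": 0,"tz": -0.5,"wx": 0,"wy": 0,"wz": 0,"hand": 0.9},
    {"tx": 0,"ty": 0,"tz": -0.5,"wx": 0,"wy": 0,"wz": 0,"hand": 0.9},
  ],
)

```text
t: 25.73
eef_pos: [0.5254, -0.1723, 0.0664]
tcp_rot: [3.109, -0.449, 0.0]
wrist_force: [-0.5, -0.3, -0.1]
finger_gap: 0.0769
finger_force: 0.0
```

servo_tool(
  rows=[
    {"tx": 0,"ty": 0,"tz": -5,"wx": 0,"wy": 0,"wz": 0,"hand": 0.9},
    {"tx": 0,"ty": 0,"tz": -20,"wx": 0,"wy": 0,"wz": 0,"hand": 0.9},
    {"tx": 0,"ty": 0,"tz": -45,"wx": 0,"wy": 0,"wz": 0,"hand": 0.9},
    {"tx": 0,"ty": 0,"tz": -75,"wx": 0,"wy": 0,"wz": 0,"hand": 0.9},
    {"tx": 0,"ty": 0,"tz": -110,"wx": 0,"wy": 0,"wz": 0,"hand": 0.9},
    {"tx": 0,"ty": 0,"tz": -145,"wx": 0,"wy": 0,"wz": 0,"hand": 0.9},
    {"tx": 0,"ty": 0,"tz": -175,"wx": 0,"wy": 0,"wz": 0,"hand": 0.9},
    {"tx": 0,"ty": 0,"tz": -190,"wx": 0,"wy": 0,"wz": 0,"hand": 0.9},
  ],
)

```text
t: 26.4
eef_pos: [0.527, -0.1729, 0.2614]
tcp_rot: [3.108, -0.449, 0.011]
wrist_force: [0.4, 1.1, -0.5]
finger_gap: 0.0769
finger_force: 0.0
```

Run:
```python
from h import *
manip.read_camera("side"); manip.read_camera("side")
to(.5247,-.1707,.27,-107.7)
c=manip.calibration("wrist"); p,d=manip.read_camera("wrist"); cv2.imwrite("pics/w5.png",p[:,:,::-1])
P,uv=cloud("wrist",d,c)
for lo,hi,r in ((.058,.067,.05),(.11,.125,.03),(.004,.010,.075)):
    m=(np.hypot(P[:,0]-.525,P[:,1]+.171)<r)&(P[:,2]>lo)&(P[:,2]<hi); print(lo,rect(P[m]),np.median(P[m,2]))
```

```text
t 26.5 tool shift [-3.2 -1.5 -9.3] turn [ 0.  -0.5  1.3] pos [ 0.5274 -0.1731  0.2607] F [ 1.  -0.3 -1.1] j6 1.46 yawy -106.4
0.058 (array([ 525.8, -171.1]), array([62. , 62.4]), 73.5, 2426) 0.0621288096189309
0.11 (array([ 526.7, -171.3]), array([23.3, 29. ]), 73.3, 875) 0.11782062343578543
0.004 (array([ 525.6, -170.6]), array([85.1, 98.8]), 73.7, 2015) 0.006183925508570335
```

View pics/w5.png

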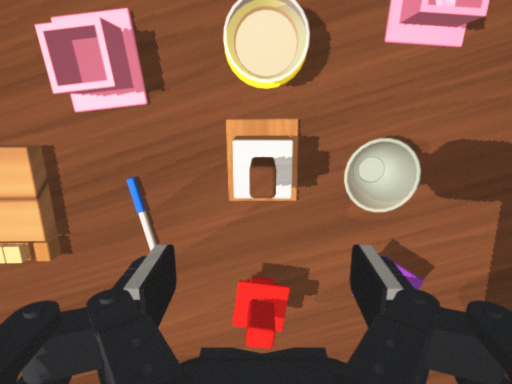

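The roller is upright at (263,170) with its plate flat on the stand rim, at 62 mm and within 0.5° of the stand. The bystanders haven't moved. Handing in.

```bash
python3 -c "
from plant import manip
print(manip.close_job())"
```

```text
the job is handed in; nothing more can be done
None
```

All nine keys look fully home (their tops form a straight line in the depth images), the roller is back upright in its stand, and the job is handed in at about 26.5 s; the highest pressing force I read was about 20 N, though force was only read at the end of each move.

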